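# Purge the extraction manifold and stow its sleeves

## Robot

A 6-joint arm with a two-finger parallel gripper is mounted at the origin on a cart in front of the work surface, level with it; the furniture and walls round the work are solid. World frame = base frame: x ahead of the robot, y to its left, z up, the work surface at z = 0. Lengths are in mm, angles in rad, forces in N, time in s.
With the tool pointing down it reaches from about 275 to 750 mm from the base axis. Payload 10.2 kg.
Tool frame: the origin (TCP) lies between the finger pads; the fingertips stand 11 mm ahead of it and the grasp point (between the pads) lies 8 mm behind it; z points along the fingers, y is the line along which they close (so a half turn about z gives the same grasp; the last joint's range is limited). The gripper opens to 85 mm and grips with 20 to 120 N. Pads are 22 mm wide; open, the fingers measure 114 mm over their backs; the gripper's body (76 mm by 85 mm) begins 54 mm behind the grasp point. The pads swing forward as they close: fully open they stand 13 mm farther back than shut.
Start: joints at [0.913, 0.313, 1.498, -0, 1.331, -0.223], TCP at [221.158, 476.152, 242.294] pointing down, gripper open.
Joint ranges: [-2.94, 2.94], [-0.97, 2.17], [0.19, 2.56], [-1.23, 4.37], [0.02, 3.11], [-2.88, 2.88]. Speed limits (rad/s): [2.39, 2.39, 3.01, 3.14, 3.14, 3.14].

## Interface

Orientations are given as a unit quaternion [w, x, y, z].
In Python, from rig import sense, eyes, finish_job gives the robot as it stands.
- The arm moves only by the shell command python3 -m jog 'ROWS' [FORCE]. ROWS is JSON, a list of rows, each a list of 7 numbers: the shift along the tool's x, y, z in m, then the turn, a rotation vector about the tool's x, y, z in rad, then the finger opening in m, from 0 to 0.0854. In form: [[dx, dy, dz, rx, ry, rz, gripper], ...]. A call has 1 to 5 rows; each row shifts and turns the commanded pose from where the row before left it, along the tool's axes as they then stand; what a row does not reach is not made up. A row lasts 1/10 s, in which the tool goes at most 50 mm and 8.59 degrees, less where a joint would pass 70% of its speed; a pose out of reach is approached as far as the arm can. A call is refused whole if a number of a shift passes 0.05 or a number of a turn 0.15, either way. A call with a gripper value outside its range is refused whole. The fingers move at their own pace and stop on an object; FORCE is the grip in N (left out, the last holds). Time passes only in rows, so rows that do not move let the fingers close. It gives the time, the measured TCP pose, the force, the opening and the grip force at its end, in the units of the state.
- sense(): the state, without advancing time (a new reading comes with each control period).
- eyes.capture(name): name is "scene" or "top" or "wrist"; returns the picture (480x640x3 uint8, red, green, blue); there is no depth.
- eyes.calibration(name): a dict with "fx", "fy", "cx", "cy" (pixels), "cam_to_world" (4x4, takes a point from camera to world coordinates); the wrist camera has in their place "mount" (4x4, takes a point from camera to tool coordinates, whose origin is the TCP and whose axes are the flange's). Camera axes: x right, y down, z forward; pixel columns grow to the right and rows downward; lengths in mm; the calibration is good to about 2 mm. A picture is of the moment at which its call begins: read the wrist's pose just before it. calibration takes no time and is no camera call.
- finish_job(): hands the job in; it is judged then, once.
The state is a dict: "time_s": time; "joints": joint angles; "dq": joint speeds; "tau": joint torques, N m; "eef_pos": TCP position; "ee_rot": TCP orientation; "force": force on the tool from outside, world axes, zero at the start; "wrist_torque": the same for the moment, N m; "grip_width": opening from 0.0 (shut) to 1.0 (fully open); "grip_force": force on a finger pad.
Only numpy, scipy, OpenCV 4.12 (cv2) and the standard library are available. Lean on these libraries where they do the work, as an engineer would, in place of code of your own. Each camera call takes 0.05 s, during which the arm holds its last target. There are 200 camera calls.

## Task

Push every loose flanged sleeve, flange down, fully home onto the manifold's spigots, one to a spigot, and with all of them on draw the hand pump's sprung lever down to the end of its stroke and ease it back up slowly under control to rest (if it gets away and springs back, do the stroke again). Only then pull the sleeves off and stand them all upright on the floor of the steel tray, leaving the timer and the label roll where they are.

Things in the scene. Friction and masses are not known exactly. Their poses are not given: they have to be found in the camera images.
- sleeve_1_mid (a point): Flanged plastic sleeve, 50 mm tall, open through: white tube 30 mm across on a grey foot flange 42 mm across and 6 mm high; straight round bore 19 mm; about 50 g. This point is its centre, 25 mm above its underside; z up its axis. It starts standing on the worktop, flange down. Three or four sleeves are present; all are alike.
- sleeve_2_mid (a point): Flanged plastic sleeve, 50 mm tall, open through: white tube 30 mm across on a grey foot flange 42 mm across and 6 mm high; straight round bore 19 mm; about 50 g. This point is its centre, 25 mm above its underside; z up its axis. It starts standing on the worktop, flange down. Three or four sleeves are present; all are alike.
- sleeve_3_mid (a point): Flanged plastic sleeve, 50 mm tall, open through: white tube 30 mm across on a grey foot flange 42 mm across and 6 mm high; straight round bore 19 mm; about 50 g. This point is its centre, 25 mm above its underside; z up its axis. It starts standing on the worktop, flange down. Three or four sleeves are present; all are alike.
- sleeve_4_mid (a point): Flanged plastic sleeve, 50 mm tall, open through: white tube 30 mm across on a grey foot flange 42 mm across and 6 mm high; straight round bore 19 mm; about 50 g. This point is its centre, 25 mm above its underside; z up its axis. It starts standing on the worktop, flange down. Three or four sleeves are present; all are alike.
- spigot_1 (a point): Steel spigot of the manifold, 16 mm across, rising 28 mm from the block's top, the upper 9 mm tapered to 7 mm across. This point is the centre of its foot, at the block's top face 30 mm above the worktop; z up, y along the row. Spigots stand 52 mm apart in a row; any sleeve may go on any. A sleeve is home when its flange rests on the block's top face.
- spigot_2 (a point): Steel spigot of the manifold, 16 mm across, rising 28 mm from the block's top, the upper 9 mm tapered to 7 mm across. This point is the centre of its foot, at the block's top face 30 mm above the worktop; z up, y along the row. Spigots stand 52 mm apart in a row; any sleeve may go on any. A sleeve is home when its flange rests on the block's top face.
- spigot_3 (a point): Steel spigot of the manifold, 16 mm across, rising 28 mm from the block's top, the upper 9 mm tapered to 7 mm across. This point is the centre of its foot, at the block's top face 30 mm above the worktop; z up, y along the row. Spigots stand 52 mm apart in a row; any sleeve may go on any. A sleeve is home when its flange rests on the block's top face.
- spigot_4 (a point): Steel spigot of the manifold, 16 mm across, rising 28 mm from the block's top, the upper 9 mm tapered to 7 mm across. This point is the centre of its foot, at the block's top face 30 mm above the worktop; z up, y along the row. Spigots stand 52 mm apart in a row; any sleeve may go on any. A sleeve is home when its flange rests on the block's top face.
- manifold: Fixed aluminium block on a black foot plate, 70 x 216 x 30 mm, with four steel spigots on top in a row along its y. Origin at the centre of its underside.
- tray_in (a point): Centre of the inner floor, 3 mm above the worktop, of the fixed open steel tray, 140 mm (its x) by 132 mm (its y) outside, walls 3 mm thick and 24 mm high; axes along the sides. All four sleeves fit standing, e.g. at 30 mm either side of the centre in x and y.
- pump_pivot (a point): Pivot of the lever of the fixed hand pump, 100 mm above the worktop; the pump has a 100 x 80 mm base and a grey barrel 52 mm across, up to 110 mm high at the pivot's cheeks. The pump's own x and y are level; the lever reaches to its -x, and swings in its x-z plane about y.
- pump_handle (a point): Centre of the lever's black cross bar, 16 mm thick and 72 mm long, lying level along the pump's y; it sits on the end of a 10 mm steel arm that meets it in its middle, 110 mm from the pivot. At rest it is 84 mm out from the pivot and 71 mm above it (171 mm above the worktop); at the end of its stroke 108 mm out and 22 mm below it.
- pump_lever (a joint): Angle of the pump lever: 0 at rest (arm 0.7 rad above level), 0.9 rad at the lower stop; grows as the handle goes down. A spring returns it: about 6 N at the handle at rest, rising to 15 N at the stop; let go, it flies back at once. Pressing the cross bar down from above with the closed fingers works. Ease it back no faster than about 0.5 rad/s.
- timer: White kitchen-type timer, 62 x 62 x 21 mm, lying behind the manifold; leave it. Origin at the centre of its underside.
- label_roll: Roll of green tape, 52 mm across and 22 mm high, lying behind the manifold; leave it. Origin at the centre of its underside.
There are look-alikes about, which are no part of the job. What is shaped like the part that bears sleeve_1_mid but blue is not meant.

How it is judged:
By the outcome, as a careful person would: the job done as asked, in the order asked, and still so for the second after the job is handed in, with the robot touching nothing.
Of sleeve_1, sleeve_2, sleeve_3, sleeve_4 only 3 to 4 are there at a start; the rules pass over those that are not, and their reading is None.
At some moment in a run one of sleeve_1, sleeve_2, sleeve_3, sleeve_4 may be knocked a few centimetres aside while the robot is not near it.
It also fails if it takes over 210 s, if anything falls off the work surface, if the arm or the gripper's body presses on something with over 40 N, if the wrist force passes 120 N, or if a joint passes its speed limit or range.

## Working session

There is one attempt and no reset: what is moved stays moved. The work goes in short steps, Python scripts to look and compute and a shell command to move; the robot and the scene stay as the last step left them, time stands still between calls to the robot, and variables do not carry over. Pictures are saved under pics/ and viewed, at most 14 in all, crops included, and the job is handed in when it is done.

```bash
ls; mkdir -p pics
python3 - <<'E'
from rig import sense, eyes
import cv2
s=sense(); print(s)
for n in("scene","top"):
    cv2.imwrite(f"pics/{n}0.png",eyes.capture(n)[:,:,::-1]); print(n,eyes.calibration(n))
print(eyes.calibration("wrist"))
E
```

```text
pics
{'time_s': 0.0, 'joints': array([ 9.12580522e-01,  3.13462803e-01,  1.49846543e+00, -1.61622255e-05,
        1.33100735e+00, -2.23372489e-01]), 'dq': array([-6.94393943e-05, -4.42756470e-04, -7.66714942e-05, -1.10086138e-03,
        8.03601735e-04,  7.81771943e-04]), 'tau': array([-1.89510814e-03, -4.12266862e+01, -2.59742725e+01, -3.02920589e-04,
        4.17199277e-03, -1.86236605e-06]), 'eef_pos': array([221.00701926, 475.93337285, 241.71785151]), 'ee_rot': array([-2.79387242e-04,  2.15710775e-01,  9.76457070e-01, -6.10630044e-04]), 'force': array([-0.35578185, -0.75696917,  0.71686171]), 'wrist_torque': array([-0.00906362, -0.00181666,  0.01175142]), 'grip_force': 0.0, 'grip_width': 1.000978626407405}
scene {'fx': 483.9699977246133, 'fy': 483.9699977246133, 'cx': 319.0979014767784, 'cy': 238.13302785860068, 'cam_to_world': array([[-7.27974088e-01,  6.08592512e-01, -3.15703787e-01,
         8.87393129e+02],
       [ 6.85507949e-01,  6.38378222e-01, -3.50074417e-01,
         2.47575962e+02],
       [-1.15142466e-02, -4.71262560e-01, -8.81917809e-01,
         9.30655851e+02],
 
[... 302 characters left out ...]
-9.99989306e-01, -2.21357189e-03, -4.06060816e-03,
        -8.71570032e+01],
       [ 4.44826526e-03, -2.20115846e-01, -9.75463596e-01,
         1.32018235e+03],
       [ 0.00000000e+00,  0.00000000e+00,  0.00000000e+00,
         1.00000000e+00]])}
{'fx': 397.285398088088, 'fy': 397.285398088088, 'cx': 325.94665760752497, 'cy': 242.10206860282088, 'mount': array([[-1.22232804e-03, -9.63786713e-01, -2.66671479e-01,
         6.66294230e+01],
       [ 9.99998436e-01, -8.37220116e-04, -1.55781378e-03,
         2.09961628e-01],
       [ 1.27813750e-03, -2.66672966e-01,  9.63786229e-01,
        -1.32033548e+02],
       [ 0.00000000e+00,  0.00000000e+00,  0.00000000e+00,
         1.00000000e+00]])}
```

View pics/top0.png

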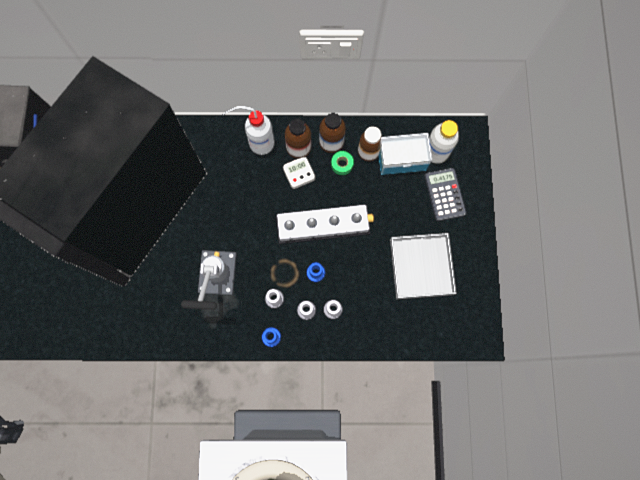

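View pics/scene0.png

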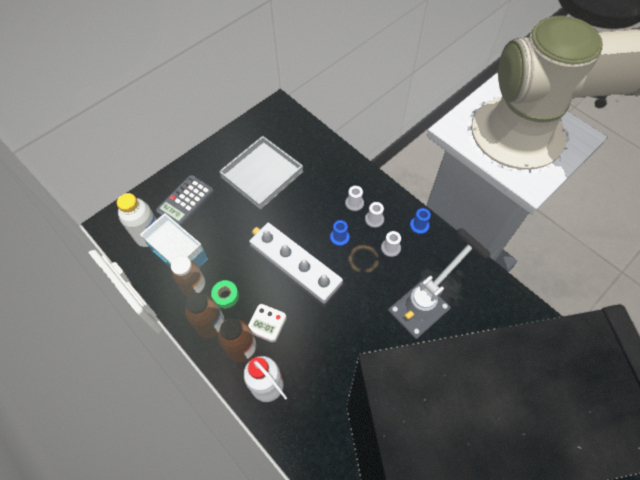

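The top view shows three white sleeves at about (274,298), (306,310) and (333,309). The manifold is at (323,222), the tray at (423,266) and the pump at (216,270). The blue sleeves are decoys. The scene view confirms that there are three white ones.

```bash
cat > h.py <<'E'
import numpy as np, cv2
from scipy.spatial.transform import Rotation as R
from rig import sense, eyes
def cam(n,s=None):
    c=eyes.calibration(n)
    if n=="wrist":
        w,x,y,z=s["ee_rot"]; T=np.eye(4); T[:3,:3]=R.from_quat([x,y,z,w]).as_matrix(); T[:3,3]=s["eef_pos"]
        return c,T@c["mount"]
    return c,c["cam_to_world"]
def ray(px,z,n,s=None):
    c,M=cam(n,s); d=M[:3,:3]@[(px[0]-c["cx"])/c["fx"],(px[1]-c["cy"])/c["fy"],1]
    return M[:3,3]+d*(z-M[2,3])/d[2]
def proj(P,n,s=None):
    c,M=cam(n,s); p=M[:3,:3].T@(np.asarray(P,float)-M[:3,3]); return np.array([c["fx"]*p[0]/p[2]+c["cx"],c["fy"]*p[1]/p[2]+c["cy"]])
def shot(n,f):
    s=sense(); im=eyes.capture(n)[:,:,::-1].copy(); cv2.imwrite(f"pics/{f}.png",im); return s,im
def yaw(s):  # world direction of tool x and y axes
    w,x,y,z=s["ee_rot"]; return R.from_quat([x,y,z,w]).as_matrix()
def go(P,s=None):  # shift in tool axes (mm) from now to P
    s=s or sense(); return np.round(yaw(s).T@(np.asarray(P,float)-s["eef_pos"]),1)
E
python3 - <<'E'
from h import *
t=cv2.imread("pics/top0.png"); 
cv2.imwrite("pics/topc.png",cv2.resize(t[195:350,175:465],None,fx=2.75,fy=2.75,interpolation=cv2.INTER_CUBIC))
hsv=cv2.cvtColor(t,cv2.COLOR_BGR2HSV)
m=((hsv[...,1]<40)&(hsv[...,2]>170)).astype(np.uint8)
m[:195]=0;m[350:]=0
n,l,st,ce=cv2.connectedComponentsWithStats(m)
for i in range(1,n):
    if st[i,4]>40: print(st[i],ce[i].round(1), ray(ce[i],50,"top").round(0))
E
```

```text
[ 277  205   92   34 2023] [322.5 221.7] [ 629. -108.   50.]
[ 392  235   64   63 3196] [421.4 266.7] [ 525. -329.   50.]
[198 255  26  46 435] [209.3 270.1] [517. 145.  50.]
[266 289  17  18 153] [272.8 296.9] [457.   2.  50.]
[298 301  17  18 154] [304.9 308.6] [431. -69.  50.]
[324 300  18  18 161] [331.8 307.9] [ 433. -128.   50.]
```

View pics/topc.png

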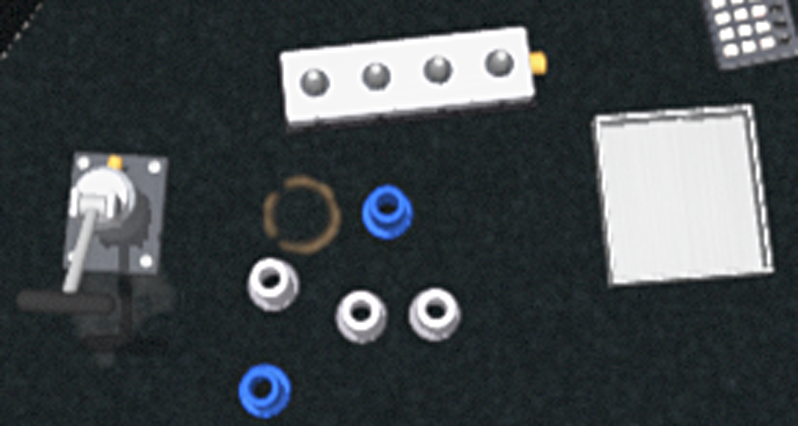

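The crop shows the manifold spigots at crop pixels (314,81), (376,75), (437,68) and (499,62), sleeve bores at (271,279), (361,311) and (436,310), and the lever bar spanning (18,300) to (114,302).

Run:
```python
from h import *
f=lambda p:(p[0]/2.75+175-.3,p[1]/2.75+195-.3)
for p in[(271,280),(361,311),(436,310)]: print("sleeve",ray(f(p),50,"top").round(1))
S=[ray(f(p),56,"top") for p in[(314,81),(376,75),(437,68),(499,62)]]
print(np.round(S,1),np.linalg.norm(np.diff(S,axis=0),axis=1))
for p in[(282,52),(525,28),(535,97),(288,124)]: print("block",ray(f(p),30,"top").round(1))
for p in[(18,299),(114,302),(66,300)]: print("bar",ray(f(p),171,"top").round(1))
for p in[(594,118),(752,106),(773,271),(612,286)]: print("tray",ray(f(p),24,"top").round(1))
for p in[(76,153),(168,158),(156,274),(64,268)]: print("pumpbase",ray(f(p),8,"top").round(1))
s=sense(); print(yaw(s).round(3))
print(go([440,-60,240]))
```

```text
sleeve [457.8   1.1  50. ]
sleeve [433.  -71.3  50. ]
sleeve [ 433.9 -131.3   50. ]
[[ 621.3  -31.8   56. ]
 [ 626.6  -82.8   56. ]
 [ 632.6 -133.    56. ]
 [ 637.9 -184.2   56. ]] [51.24415888 50.63076586 51.46432294]
block [653.2  -3.4  30. ]
block [ 674.8 -208.7   30. ]
block [ 614.7 -216.    30. ]
block [591.   -9.4  30. ]
bar [428.1 175.7 171. ]
bar [426.  106.1 171. ]
bar [427.4 140.9 171. ]
tray [ 598.1 -265.8   24. ]
tray [ 608.8 -399.1   24. ]
tray [ 469.3 -409.5   24. ]
tray [ 456.7 -276.7   24. ]
pumpbase [570.5 170.5   8. ]
pumpbase [566.3  92.7   8. ]
pumpbase [468.   99.6   8. ]
pumpbase [472.8 176.1   8. ]
[[-0.907  0.421 -0.001]
 [ 0.421  0.907 -0.001]
 [ 0.    -0.001 -1.   ]]
[-424.4 -393.9    2.2]
```

```bash
python3 -m jog '[[0,-0.03,0,0,0,0,0.055],[0,-0.04,0,0,0,0,0.055],[-0.01,-0.03,0,0,0,0.04,0.055],[-0.03,0,0,0,0,0.08,0.055],[-0.036,0,0,0,0,0.085,0.055]]'; python3 -m jog '[[-0.036,0,0,0,0,0.085,0.055],[-0.036,0,0,0,0,0.085,0.055],[-0.036,0,0,0,0,0.085,0.055],[-0.036,0,0,0,0,0.085,0.055],[-0.036,0,0,0,0,0.085,0.055]]'; python3 -m jog '[[-0.036,0,0,0,0,0.085,0.055],[-0.036,0,0,0,0,0.085,0.055],[-0.036,0,0,0,0,0.085,0.055],[-0.036,0,0,0,0,0.085,0.055],[-0.036,0,0,0,0,0.085,0.055]]'
python3 - <<'E'
from h import *
s=sense(); print(s["time_s"],s["eef_pos"],s["joints"].round(2)); Y=yaw(s); print(Y.round(3), np.degrees(np.arctan2(Y[1,1],Y[0,1])), go([445,-60,240]))
E
```

```text
time_s: 0.6
eef_pos: [245.3, 347.9, 242.5]
ee_rot: [0.0, 0.315, 0.949, 0.0]
force: [0.3, 0.9, -0.4]
grip_width: 0.644
grip_force: 0.0
time_s: 1.1
eef_pos: [369.4, 217.9, 242.1]
ee_rot: [-0.0, 0.509, 0.861, -0.0]
force: [0.4, -0.0, 1.0]
grip_width: 0.643
grip_force: 0.0
time_s: 1.6
eef_pos: [427.7, 49.0, 242.1]
ee_rot: [-0.0, 0.679, 0.734, -0.0]
force: [1.5, 0.1, -1.0]
grip_width: 0.643
grip_force: 0.0
1.6 [427.69583811  48.99401157 242.07098995] [-0.16  0.1   1.76  0.    1.28 -0.24]
[[-0.077  0.997 -0.   ]
 [ 0.997  0.077  0.   ]
 [ 0.    -0.    -1.   ]] 4.43964018535295 [-110.     8.8    2.1]
```

```bash
python3 -m jog '[[-0.05,0.02,0,0,0,-0.015,0.055],[-0.05,0.04,0,0,0,-0.015,0.055],[0,0.03,0,0,0,0,0.055],[0,0,0,0,0,0,0.055]]'
cat > meas.py <<'E'
from h import *
import sys
s,im=shot("wrist",sys.argv[1]); 
g=cv2.medianBlur(im,3); hsv=cv2.cvtColor(g,cv2.COLOR_BGR2HSV)
print(s["time_s"],s["eef_pos"].round(1),np.degrees(np.arctan2(*yaw(s)[::-1,1][1:])).round(2))
# dark bores inside white rings: child contours
m=((hsv[...,1]<60)&(hsv[...,2]>140)).astype(np.uint8)
c,h=cv2.findContours(m,cv2.RETR_CCOMP,cv2.CHAIN_APPROX_NONE)
for i,k in enumerate(c):
    a=cv2.contourArea(k)
    if h[0][i][3]>=0 and a>60:
        e=cv2.fitEllipse(k); print("hole",np.round(e[0],1),np.round(e[1],1),int(a),"z50",ray(e[0],50,"wrist",s)[:2].round(1),"z80",ray(e[0],80,"wrist",s)[:2].round(1),"z50 axes mm",)
E
python3 meas.py w1
```

```text
time_s: 2.0
eef_pos: [516.3, -27.9, 241.2]
ee_rot: [-0.0, 0.667, 0.745, -0.0]
force: [-0.9, 0.3, -1.0]
grip_width: 0.642
grip_force: 0.0
2.0 [516.3 -27.9 241.2] 6.27
hole [570.3 285.1] [ 9.3 10.8] 76 z50 [734.7 -65.7] z80 [713.8 -56. ] z50 axes mm
hole [567.6 267.8] [ 9.5 10.9] 78 z50 [728.1 -50.4] z80 [707.8 -42.2] z50 axes mm
hole [564.3 250.6] [10.4 12.1] 96 z50 [721.2 -35.7] z80 [701.5 -28.8] z50 axes mm
hole [436.8 286.7] [ 7.3 13.6] 71 z50 [619.5 -79.8] z80 [609.4 -68.7] z50 axes mm
hole [441.8 231.8] [ 8.8 18.3] 104 z50 [614.7 -30.7] z80 [605.  -24.2] z50 axes mm
hole [264.9 169.7] [12.7 19. ] 187 z50 [463.9   4.6] z80 [468.1   7.8] z50 axes mm
```

View pics/w1.png

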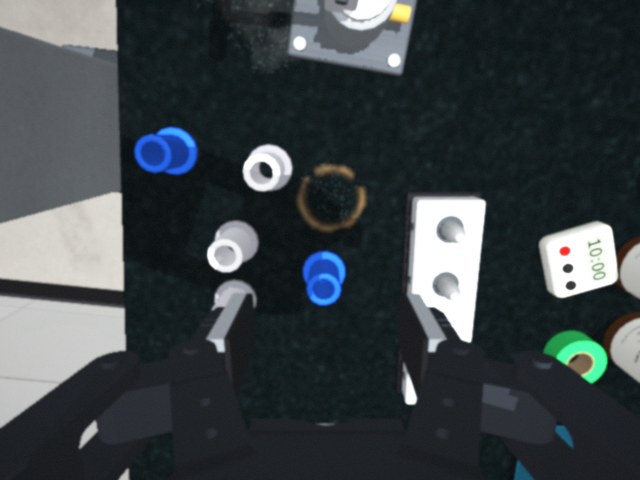

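The wrist view shows the sleeve tops at about (265,170) and (225,254), a third partly hidden at (235,293), spigot tips at (459,237) and (453,296), and the pump at the top.

Run:
```python
from h import *
s=sense()
for p in[(265,170),(225,254)]: print("sl",ray(p,50,"wrist",s).round(1))
for p in[(460,236),(454,295)]: print("sp",ray(p,58,"wrist",s).round(1))
im=cv2.imread("pics/w1.png");hsv=cv2.cvtColor(cv2.medianBlur(im,3),cv2.COLOR_BGR2HSV)
m=((hsv[...,1]<60)&(hsv[...,2]>130)).astype(np.uint8)
n,l,st,ce=cv2.connectedComponentsWithStats(m)
for i in range(1,n):
    if st[i,4]>200 and st[i,0]<450: print(st[i],ce[i].round(1))
for p in[(412,196),(486,199)]: print("blk",ray(p,30,"wrist",s).round(1))
print(proj([457.8,1.1,50],"wrist",s),proj([433,-71.3,50],"wrist",s),proj([621.3,-31.8,58],"wrist",s))
```

```text
sl [462.3   5.   50. ]
sl [433.3 -69.3  50. ]
sp [626.1 -30.   58. ]
sp [631.3 -81.9  58. ]
[   0    0  118   55 5039] [63.6 21.8]
[295   0  24  14 293] [306.8   6.1]
[ 289    0  126   73 4568] [359.  35.]
[ 243  144   49   47 1641] [267.1 167.7]
[   0  192  124   99 9662] [ 67.  244.7]
[ 408  197   78  155 9077] [445.9 262.3]
[ 207  221   50   52 1853] [231.5 246.4]
[ 208  281   45   71 1329] [226.7 309.4]
[    0   296   126   132 10262] [ 49.9 345.9]
[403 368  14  37 323] [408.7 389.9]
[ 80 422  18  25 202] [ 88.3 433.2]
blk [588.   -5.5  30. ]
blk [652.4  -1.   30. ]
[259.05315086 174.2435729 ] [224.5585478  256.15509444] [453.84521255 237.45478959]
```

```bash
python3 -c "
from h import *
print(go([461,3,120]))"
```

```text
[ 35.8 -50.1 121.4]
```

```bash
python3 -m jog '[[0.012,-0.018,0.02,0,0,0,0.055],[0.012,-0.018,0.035,0,0,0,0.055],[0.012,-0.014,0.04,0,0,0,0.055],[0,0,0.026,0,0,0,0.055],[0,0,0,0,0,0,0.055]]'; python3 meas.py w2
```

```text
time_s: 2.55
eef_pos: [458.2, 4.3, 119.1]
ee_rot: [-0.003, 0.666, 0.746, -0.001]
force: [-0.3, 0.3, 0.3]
grip_width: 0.645
grip_force: 0.0
2.55 [458.2   4.3 119.1] 6.41
hole [580.5 343.7] [ 7.6 18. ] 85 z50 [606.1 -27.1] z80 [583.1 -12.5] z50 axes mm
hole [533.2 328.2] [ 8.2 12.9] 80 z50 [577.3 -20.8] z80 [558.7  -7.1] z50 axes mm
hole [329.9 254.1] [ 8.1 18.4] 116 z50 [459.9   9.4] z80 [458.8  18.6] z50 axes mm
hole [511.4  13. ] [16.8 27.3] 297 z50 [528.6 132. ] z80 [517.2 122.9] z50 axes mm
```

View pics/w2.png

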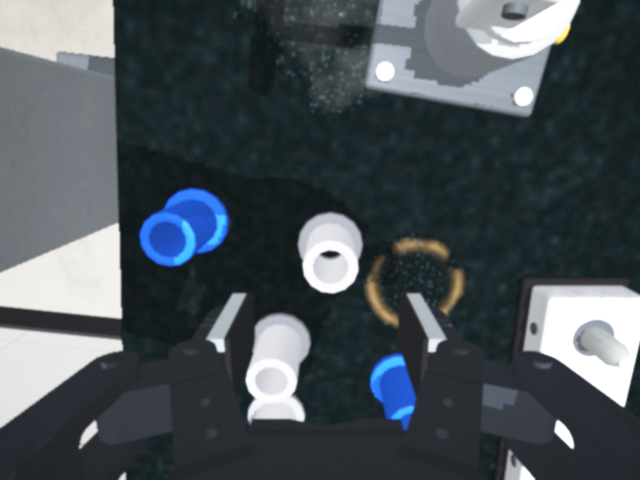

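The bore of sleeve A is at (330,267) and that of B at (271,381). A spigot tip is at (612,350).

```bash
python3 -c "
from h import *
s=sense()
P=ray((330,267),50,'wrist',s);print(P,ray((271,381),50,'wrist',s),ray((330,240),3,'wrist',s), ray((614,352),58,'wrist',s))
print(go([P[0],P[1],27]))"
```

```text
[462.78253814   0.98038765  50.        ] [436.30748037 -73.1643134   50.        ] [462.86718235   3.37068687   3.        ] [623.51182793 -28.05323177  58.        ]
[-3.2  2.8 94.1]
```

```bash
python3 -m jog '[[-0.002,0.003,0.03,0,0,0,0.055],[0,0,0.03,0,0,0,0.055],[0,0,0.02,0,0,0,0.055],[0,0,0.011,0,0,0,0.055],[0,0,0,0,0,0,0.028]]' 40;  python3 -m jog '[[0,0,0,0,0,0,0.02],[0,0,0,0,0,0,0.02],[0,0,0,0,0,0,0.02]]'
python3 -c "
from h import *
s=sense();print(s['eef_pos'],s['grip_width']*85.4,s['grip_force'],go([624,-31,115]))"
```

```text
time_s: 3.1
eef_pos: [464.2, 1.6, 30.6]
ee_rot: [-0.0, 0.667, 0.745, -0.0]
force: [0.7, -0.7, 0.2]
grip_width: 0.483
grip_force: 0.0
time_s: 3.4
eef_pos: [464.9, 1.5, 31.7]
ee_rot: [0.001, 0.667, 0.745, 0.001]
force: [0.2, -0.3, 8.0]
grip_width: 0.33
grip_force: 40.4
[464.92524096   1.48764139  31.69311718] 28.153816925009778 40.44987017288804 [-50.  154.7 -82.8]
```

```bash
python3 -m jog '[[0,0,-0.03,0,0,0,0.02],[0,0,-0.04,0,0,0,0.02],[-0.011,0.034,-0.014,0,0,0,0.02],[-0.02,0.05,0,0,0,0,0.02],[-0.02,0.05,0,0,0,0,0.02]]';  python3 -m jog '[[0,0.024,0,0,0,0,0.02],[0,0,0,0,0,0,0.02],[0,0,0,0,0,0,0.02]]'
python3 meas.py w3; python3 -c "
from h import *
s=sense();print(go([628,-32,115]))"
```

```text
time_s: 3.9
eef_pos: [597.3, -32.4, 116.1]
ee_rot: [0.001, 0.667, 0.745, 0.001]
force: [0.3, -0.5, 0.2]
grip_width: 0.328
grip_force: 39.9
time_s: 4.2
eef_pos: [618.9, -29.3, 114.2]
ee_rot: [-0.0, 0.667, 0.745, -0.0]
force: [-0.8, -0.2, -0.6]
grip_width: 0.328
grip_force: 40.0
4.2 [618.9 -29.3 114.2] 6.38
hole [531.5 340.6] [14.9 16.8] 194 z50 [736.6 -60.1] z80 [717.6 -45.2] z50 axes mm
hole [526.5 315.9] [14.7 17. ] 194 z50 [730.3 -45.8] z80 [712.2 -33.1] z50 axes mm
hole [521.1 290.4] [16.4 18.4] 235 z50 [723.8 -31.6] z80 [706.8 -21.1] z50 axes mm
hole [345.2 246.9] [14.4 41.1] 357 z50 [628.2 -18. ] z80 [625.7  -9.5] z50 axes mm
[-3.8  9.1 -0.6]
```

View pics/w3.png

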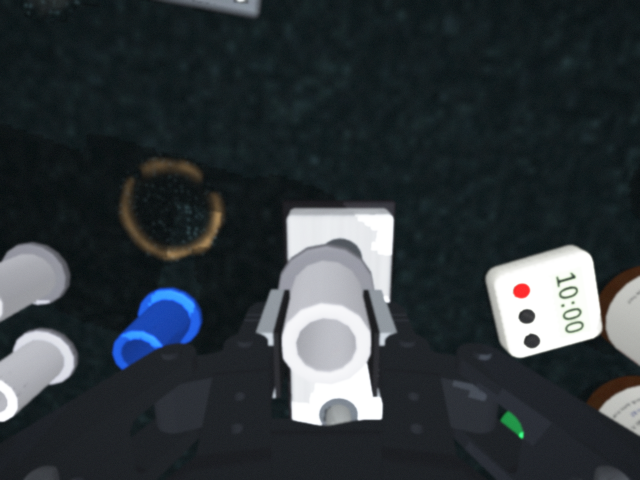

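The held sleeve's bore is at (326,341). Spigot 2's tip is at about (338,402), and spigot 1's foot shows behind the flange at (344,244).

```bash
python3 -c "
from h import *
s=sense();print(s['eef_pos'],ray((326,341),132.5,'wrist',s),ray((339,408),56,'wrist',s),ray((344,240),30,'wrist',s))
for p in [(287,212),(394,212)]: print(ray(p,30,'wrist',s))
print(cv2.imread('pics/w3.png')[390:425:5,339].tolist())"
```

```text
[618.50473347 -29.22561949 114.41831221] [618.84199214 -26.47688722 132.5       ] [ 635.42389153 -110.43213015   56.        ] [628.25526424 -19.78125577  30.        ]
[594.92140892  -7.3031259   30.        ]
[653.81404736  -0.78882216  30.        ]
[[255, 255, 255], [255, 255, 255], [142, 132, 123], [153, 150, 145], [162, 161, 155], [168, 166, 163], [175, 174, 169]]
```

```bash
python3 -m jog '[[-0.003,0.009,0,0,0,0,0.02],[0,0,0.015,0,0,0,0.02],[0,0,0.008,0,0,0,0.02],[0,0,0.004,0,0,0,0.02],[0,0,0.003,0,0,0,0.02]]';  python3 -m jog '[[0,0,0.003,0,0,0,0.02],[0,0,0.003,0,0,0,0.02],[0,0,0.002,0,0,0,0.02]]'; python3 -c "
from h import *
s=sense();print(s['eef_pos'],s['force'],s['wrist_torque'])"
```

```text
time_s: 4.75
eef_pos: [628.0, -31.3, 83.7]
ee_rot: [-0.0, 0.667, 0.745, -0.0]
force: [0.1, -0.9, -0.3]
grip_width: 0.326
grip_force: 39.9
time_s: 5.05
eef_pos: [628.3, -31.5, 76.2]
ee_rot: [-0.0, 0.667, 0.745, -0.0]
force: [-2.4, -1.3, 1.0]
grip_width: 0.328
grip_force: 40.1
[628.34966698 -31.54999718  76.19855569] [-2.39824632 -1.33134904  0.99808096] [-0.25932845  0.39551439  0.01750476]
```

```bash
python3 -m jog '[[0,-0.001,0.004,0,0,0,0.02],[0,0,0.004,0,0,0,0.02],[0,0,0.004,0,0,0,0.02],[0,0,0.003,0,0,0,0.02],[0,0,0.002,0,0,0,0.02]]'; python3 -c "
from h import *
s=sense();print(s['eef_pos'],s['force'],s['wrist_torque'])"
```

```text
time_s: 5.55
eef_pos: [627.5, -31.4, 61.6]
ee_rot: [0.0, 0.667, 0.745, -0.0]
force: [-15.8, 2.5, 32.5]
grip_width: 0.326
grip_force: 43.9
[627.53182262 -31.41503187  61.61650261] [-15.79788797   2.50195111  32.54578668] [0.42182844 2.68293832 0.01093612]
```

```bash
python3 -m jog '[[0,0,-0.001,0,0,0,0.05],[0,0,0,0,0,0,0.05],[0,0,-0.02,0,0,0,0.05],[0,0,-0.04,0,0,0,0.05],[0,0,-0.02,0,0,0,0.05]]'; python3 -c "
from h import *
s=sense();print(s['eef_pos'],s['force'],s['grip_width'],go([438.5,-73,130]))"
```

```text
time_s: 6.05
eef_pos: [628.4, -31.7, 143.0]
ee_rot: [0.001, 0.667, 0.745, 0.001]
force: [-0.1, -0.0, -0.1]
grip_width: 0.584
grip_force: 0.0
[628.36450716 -31.65166143 142.98318174] [-0.11484372 -0.02819745 -0.08430478] 0.5844379016978284 [ -20.  -193.3   12.4]
```

```bash
python3 -m jog '[[-0.005,-0.043,0,0,0,0,0.05],[-0.005,-0.05,0,0,0,0,0.05],[-0.005,-0.05,0,0,0,0,0.05],[-0.005,-0.05,0.012,0,0,0,0.05],[0,0,0,0,0,0,0.05]]';python3 -m jog '[[0,0,0,0,0,0,0.05]]'; python3 meas.py w4
```

```text
time_s: 6.55
eef_pos: [433.6, -71.2, 126.2]
ee_rot: [-0.004, 0.667, 0.745, -0.001]
force: [1.4, 0.7, 0.8]
grip_width: 0.585
grip_force: 0.0
time_s: 6.65
eef_pos: [439.9, -72.6, 128.9]
ee_rot: [0.0, 0.667, 0.745, 0.0]
force: [-0.4, -0.3, 0.4]
grip_width: 0.589
grip_force: 0.0
6.65 [439.9 -72.6 128.9] 6.3
hole [316.5 242.1] [10.1 20.2] 158 z50 [434.4 -64.6] z80 [434.2 -56.2] z50 axes mm
hole [603.9 373.5] [ 9.3 18. ] 88 z50 [ 616.3 -128.1] z80 [ 590.3 -110.7] z50 axes mm
hole [617.7 301.5] [ 7.1 16. ] 74 z50 [610.3 -81.1] z80 [585.1 -70.4] z50 axes mm
hole [569.6 288.3] [ 9.1 13.1] 91 z50 [580.5 -76.1] z80 [559.6 -66.1] z50 axes mm
hole [583.5 210.2] [10.6 13.6] 110 z50 [575.7 -31.2] z80 [555.4 -27.6] z50 axes mm
hole [623.  217.6] [12.3 31.7] 114 z50 [598.2 -32.9] z80 [574.7 -29. ] z50 axes mm
```

View pics/w4.png

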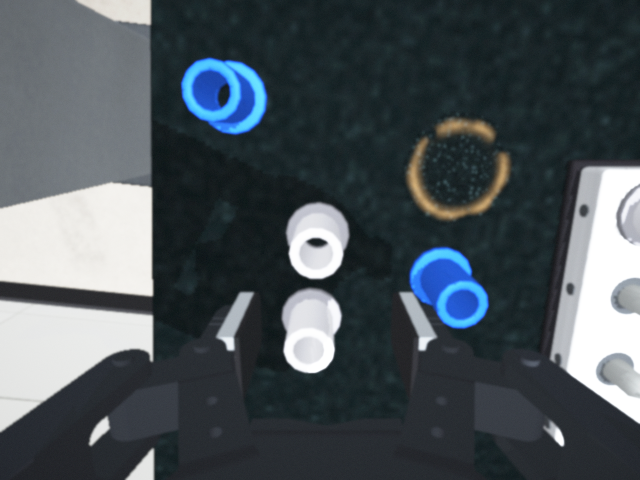

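Sleeve B's bore is at (316,254) and C's at (309,349). Sleeve A sits on spigot 1 at the right edge.

```bash
python3 -c "
from h import *
s=sense()
P=ray((316,254),50,'wrist',s);print(P,ray((309,349),50,'wrist',s))
print(go([P[0]+1,P[1],31]))"
```

```text
[436.03221043 -71.71105349  50.        ] [ 437.95946129 -131.17431642   50.        ]
[ 1.6 -4.  98.2]
```

```bash
python3 -m jog '[[0.001,-0.003,0.03,0,0,0,0.05],[0,0,0.03,0,0,0,0.05],[0,0,0.025,0,0,0,0.05],[0,0,0.012,0,0,0,0.05],[0,0,0,0,0,0,0.028]]' 40;  python3 -m jog '[[0,0,0,0,0,0,0.02],[0,0,0,0,0,0,0.02],[0,0,0,0,0,0,0.02]]'
python3 -c "
from h import *
s=sense();print(s['eef_pos'],s['grip_width']*85.4,s['grip_force'],go([633,-83,112]))"
```

```text
time_s: 7.2
eef_pos: [437.6, -71.5, 30.5]
ee_rot: [-0.001, 0.667, 0.745, -0.0]
force: [-2.4, -0.1, 2.2]
grip_width: 0.429
grip_force: 1.0
time_s: 7.5
eef_pos: [437.6, -71.8, 32.4]
ee_rot: [0.001, 0.667, 0.745, 0.0]
force: [0.3, -0.6, -0.1]
grip_width: 0.34
grip_force: 39.5
[437.55999702 -71.82668477  32.39400146] 29.050859257619734 39.47169603779912 [-32.9 193.1 -79.3]
```

```bash
python3 -m jog '[[0,0,-0.03,0,0,0,0.02],[0,0.01,-0.04,0,0,0,0.02],[-0.005,0.044,-0.009,0,0,0,0.02],[-0.014,0.05,0,0,0,0,0.02],[-0.014,0.05,0,0,0,0,0.02]]';  python3 -m jog '[[0,0.038,0,0,0,0,0.02],[0,0,0,0,0,0,0.02],[0,0,0,0,0,0,0.02],[0,0,0,0,0,0,0.02]]'
python3 -c "
from h import *
s=sense();print(s['eef_pos'],go([632,-83,112]))"
```

```text
time_s: 8.0
eef_pos: [591.9, -86.8, 112.2]
ee_rot: [0.001, 0.667, 0.745, 0.0]
force: [0.9, -0.4, 0.2]
grip_width: 0.345
grip_force: 39.8
time_s: 8.4
eef_pos: [626.8, -82.5, 110.9]
ee_rot: [-0.0, 0.667, 0.745, -0.0]
force: [0.2, 0.1, -0.0]
grip_width: 0.348
grip_force: 40.0
[626.76996558 -82.5237468  110.94403546] [-1.1  5.1 -1.1]
```

```bash
python3 -m jog '[[-0.001,0.005,0.01,0,0,0,0.02],[0,0,0.008,0,0,0,0.02],[0,0,0.005,0,0,0,0.02],[0,0,0.004,0,0,0,0.02],[0,0,0.004,0,0,0,0.02]]';  python3 -m jog '[[0,0,0.003,0,0,0,0.02],[0,0,0,0,0,0,0.02]]'; python3 -c "
from h import *
s=sense();print(s['eef_pos'],s['force'],s['wrist_torque'])"
```

```text
time_s: 8.9
eef_pos: [632.6, -83.0, 79.3]
ee_rot: [-0.0, 0.667, 0.745, -0.0]
force: [-0.1, -0.4, -1.0]
grip_width: 0.345
grip_force: 40.0
time_s: 9.1
eef_pos: [632.5, -83.0, 76.3]
ee_rot: [-0.0, 0.667, 0.745, -0.0]
force: [-0.1, 0.2, -0.8]
grip_width: 0.341
grip_force: 40.0
[632.47944409 -82.95560296  76.26259746] [-0.05823612  0.1934186  -0.78239012] [-0.00256893  0.02347208 -0.06309564]
```

```bash
python3 -m jog '[[0,0,0.004,0,0,0,0.02],[0,0,0.004,0,0,0,0.02],[0,0,0.004,0,0,0,0.02],[0,0,0.003,0,0,0,0.02],[0,0,0.001,0,0,0,0.02]]'; python3 -c "
from h import *
s=sense();print(s['eef_pos'],s['force'],s['wrist_torque'])"
```

```text
time_s: 9.6
eef_pos: [632.6, -83.0, 61.4]
ee_rot: [-0.0, 0.667, 0.745, -0.0]
force: [-6.0, 0.9, 13.1]
grip_width: 0.346
grip_force: 41.1
[632.60196955 -83.03749235  61.38955479] [-5.95350171  0.92004441 13.08948086] [ 0.21395335  1.01319431 -0.02556287]
```

```bash
python3 -m jog '[[0,0,-0.001,0,0,0,0.05],[0,0,0,0,0,0,0.05],[0,0,-0.02,0,0,0,0.05],[0,0,-0.04,0,0,0,0.05],[0,0,-0.02,0,0,0,0.05]]'; python3 -c "
from h import *
s=sense();print(s['eef_pos'],s['force'],s['grip_width'],go([439,-132,130]))"
```

```text
time_s: 10.1
eef_pos: [633.5, -83.3, 144.7]
ee_rot: [0.002, 0.667, 0.745, 0.001]
force: [0.8, 0.4, 0.2]
grip_width: 0.588
grip_force: 0.0
[633.51773302 -83.25795991 144.65427946] [0.76173605 0.42278684 0.16969701] 0.5877077376644636 [ -26.9 -198.8   14. ]
```

```bash
python3 -m jog '[[-0.007,-0.049,0,0,0,0,0.05],[-0.007,-0.05,0,0,0,0,0.05],[-0.007,-0.05,0,0,0,0,0.05],[-0.006,-0.05,0.014,0,0,0,0.05],[0,0,0,0,0,0,0.05]]';python3 -m jog '[[0,0,0,0,0,0,0.05]]'; python3 meas.py w5; python3 -c "
from h import *
for f in('w4','w5'):
    im=cv2.imread(f'pics/{f}.png');h=cv2.cvtColor(im,cv2.COLOR_BGR2HSV);m=((h[...,1]<60)&(h[...,2]>140)).astype(np.uint8);m[:,:200]=0;m[:,420:]=0
    n,l,st,ce=cv2.connectedComponentsWithStats(m)
    print([(st[i].tolist(),ce[i].round(1)) for i in range(1,n) if st[i,4]>600])"
```

```text
time_s: 10.6
eef_pos: [435.2, -130.2, 126.1]
ee_rot: [-0.004, 0.668, 0.744, -0.001]
force: [1.0, -0.1, 0.1]
grip_width: 0.58
grip_force: 0.0
time_s: 10.7
eef_pos: [440.8, -131.5, 128.6]
ee_rot: [0.0, 0.667, 0.745, 0.0]
force: [0.6, -0.5, 0.5]
grip_width: 0.582
grip_force: 0.0
10.7 [ 440.8 -131.5  128.6] 6.28
hole [317.9 244.9] [ 9.8 19.1] 145 z50 [ 436.3 -125. ] z80 [ 435.9 -116.4] z50 axes mm
hole [613.7 364.7] [ 7.9 17.1] 80 z50 [ 621.  -180.3] z80 [ 594.4 -163.8] z50 axes mm
hole [567.4 350.2] [ 7.9 13. ] 77 z50 [ 590.6 -173.7] z80 [ 568.3 -158.2] z50 axes mm
hole [631.8 291.2] [12.2 18.9] 103 z50 [ 616.9 -132.9] z80 [ 590.9 -123.2] z50 axes mm
hole [580.1 279. ] [ 8.6 12.6] 83 z50 [ 585.6 -128.8] z80 [ 564.  -119.7] z50 axes mm
hole [594.7 199.4] [10.  13.9] 107 z50 [580.7 -83.8] z80 [559.8 -81.1] z50 axes mm
hole [611.  110.5] [11.4 16. ] 141 z50 [575.8 -38.9] z80 [555.6 -42.6] z50 axes mm
[([287, 203, 62, 76, 3572], array([316.6, 240. ])), ([282, 289, 60, 84, 3929], array([310.3, 329.7])), ([217, 293, 36, 58, 817], array([233.6, 320.2]))]
[([288, 206, 62, 76, 3597], array([318. , 242.7])), ([217, 293, 36, 58, 816], array([233.6, 320.2]))]
```

```bash
python3 -m jog '[[-0.001,-0.002,0.03,0,0,0,0.05],[0,0,0.03,0,0,0,0.05],[0,0,0.025,0,0,0,0.05],[0,0,0.012,0,0,0,0.05],[0,0,0,0,0,0,0.028]]' 40;  python3 -m jog '[[0,0,0,0,0,0,0.02],[0,0,0,0,0,0,0.02],[0,0,0,0,0,0,0.02]]'
python3 -c "
from h import *
s=sense();print(s['eef_pos'],s['grip_width']*85.4,s['grip_force'],go([638,-134.7,112]))"
```

```text
time_s: 11.25
eef_pos: [439.5, -132.1, 30.4]
ee_rot: [-0.001, 0.667, 0.745, -0.0]
force: [0.5, -0.1, 0.1]
grip_width: 0.426
grip_force: 0.0
time_s: 11.55
eef_pos: [439.6, -132.6, 32.2]
ee_rot: [0.001, 0.667, 0.745, 0.0]
force: [0.1, -0.4, -1.1]
grip_width: 0.328
grip_force: 40.7
[ 439.64960504 -132.60799936   32.182699  ] 28.005512574343026 40.669067817410735 [-24.2 197.  -79.5]
```

```bash
python3 -m jog '[[0,0,-0.03,0,0,0,0.02],[0,0.01,-0.04,0,0,0,0.02],[-0.005,0.044,-0.009,0,0,0,0.02],[-0.008,0.046,0,0,0,0,0.02],[-0.008,0.046,0,0,0,0,0.02]]';  python3 -m jog '[[-0.003,0.046,0,0,0,0,0.02],[0,0.004,0,0,0,0,0.02],[0,0,0,0,0,0,0.02],[0,0,0,0,0,0,0.02]]'
python3 -c "
from h import *
s=sense();print(s['eef_pos'],go([638,-134.7,112]))"
```

```text
time_s: 12.05
eef_pos: [588.5, -137.1, 111.8]
ee_rot: [0.001, 0.667, 0.745, 0.0]
force: [-0.2, -1.4, 0.4]
grip_width: 0.326
grip_force: 40.7
time_s: 12.45
eef_pos: [635.6, -134.5, 110.5]
ee_rot: [-0.0, 0.667, 0.745, -0.0]
force: [0.2, 0.2, -0.3]
grip_width: 0.33
grip_force: 40.7
[ 635.57641763 -134.50036981  110.50812842] [-0.5  2.4 -1.5]
```

```bash
python3 -m jog '[[-0.0005,0.0025,0.01,0,0,0,0.02],[0,0,0.008,0,0,0,0.02],[0,0,0.005,0,0,0,0.02],[0,0,0.004,0,0,0,0.02],[0,0,0.004,0,0,0,0.02]]';  python3 -m jog '[[0,0,0.003,0,0,0,0.02],[0,0,0,0,0,0,0.02]]'; python3 -c "
from h import *
s=sense();print(s['eef_pos'],s['force'],s['wrist_torque'])"
```

```text
time_s: 12.95
eef_pos: [638.9, -134.8, 78.9]
ee_rot: [-0.0, 0.667, 0.745, -0.0]
force: [-0.3, -0.3, -1.3]
grip_width: 0.33
grip_force: 40.7
time_s: 13.15
eef_pos: [638.9, -134.7, 75.9]
ee_rot: [-0.0, 0.667, 0.745, -0.0]
force: [-0.4, 0.4, -0.1]
grip_width: 0.328
grip_force: 40.7
[ 638.89420169 -134.67421353   75.86357209] [-0.37455156  0.36001449 -0.13240851] [-0.04177902  0.0408325  -0.00063108]
```

```bash
python3 -m jog '[[0,-0.001,0.004,0,0,0,0.02],[0,0,0.004,0,0,0,0.02],[0,0,0.004,0,0,0,0.02],[0,0,0.003,0,0,0,0.02],[0,0,0.001,0,0,0,0.02]]'; python3 -c "
from h import *
s=sense();print(s['eef_pos'],s['force'],s['wrist_torque'])"; python3 -m jog '[[0,0,-0.001,0,0,0,0.05],[0,0,0,0,0,0,0.05],[0,0,-0.02,0,0,0,0.05],[0,0,-0.04,0,0,0,0.05],[0,0,-0.04,0,0,0,0.02]]'; python3 -c "
from h import *
s,im=shot('scene','s2');s,t=shot('top','t2')
print(s['eef_pos'],s['force'],s['grip_width'],go([470,60,250]))
cv2.imwrite('pics/c2.png',np.hstack([cv2.resize(im[200:320,220:360],None,fx=2.8,fy=2.8),cv2.resize(t[190:310,260:400],None,fx=2.8,fy=2.8)]))"
```

```text
time_s: 13.65
eef_pos: [638.0, -134.8, 61.6]
ee_rot: [-0.0, 0.667, 0.745, -0.0]
force: [-8.4, 2.7, 16.8]
grip_width: 0.332
grip_force: 42.6
[ 638.00814987 -134.78512435   61.58384405] [-8.4153125   2.7497227  16.76480214] [ 0.38140675  1.39691669 -0.04585367]
time_s: 14.15
eef_pos: [637.7, -134.7, 161.8]
ee_rot: [-0.001, 0.667, 0.745, -0.0]
force: [-0.2, 0.1, 1.5]
grip_width: 0.428
grip_force: 0.0
[ 640.21380147 -135.63028809  170.02958106] [ 0.46697965 -0.74660075  7.1944032 ] 0.346347196370847 [ 212.9 -146.7  -85.1]
```

View pics/c2.png

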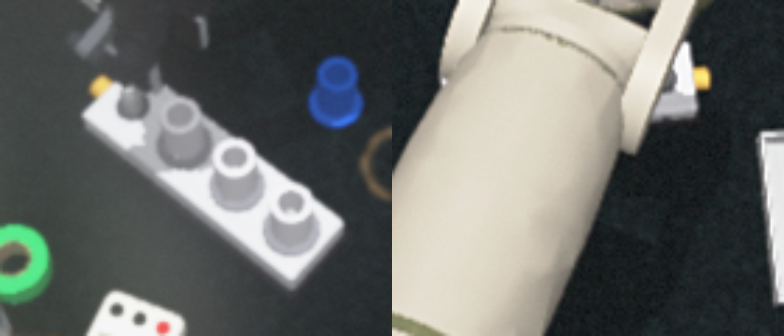

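All three sleeves sit flange-down on the block. The spigot nearest the yellow end is empty. Next is the pump.

```bash
python3 -m jog '[[0,0,-0.04,0,0,0,0.02],[0.01,0,-0.035,0,0,0,0],[0.04,-0.025,-0.01,0,0,0,0],[0.041,-0.025,0,0,0,0,0],[0.041,-0.025,0,0,0,0,0]]';python3 -m jog '[[0.041,-0.025,0,0,0,0,0],[0.041,-0.025,0,0,0,0,0],[0.041,-0.025,0,0,0,0,0],[0.041,-0.025,0,0,0,0,0],[0,0,0,0,0,0.14,0]]';python3 -m jog '[[0,0,0,0,0,0,0],[0,0,0,0,0,0,0]]'; python3 meas.py w6
```

```text
time_s: 14.75
eef_pos: [547.6, -10.8, 245.8]
ee_rot: [-0.0, 0.667, 0.745, 0.0]
force: [0.6, 0.4, 0.2]
grip_width: 0.003
grip_force: 0.0
time_s: 15.25
eef_pos: [428.4, 143.2, 246.1]
ee_rot: [-0.001, 0.716, 0.698, 0.0]
force: [0.4, -0.8, 0.8]
grip_width: 0.0
grip_force: 0.0
time_s: 15.45
eef_pos: [431.6, 139.6, 246.0]
ee_rot: [-0.0, 0.716, 0.698, -0.0]
force: [0.5, -0.2, -0.1]
grip_width: 0.001
grip_force: 0.0
15.45 [431.6 139.6 246. ] -1.49
hole [630.1 374.6] [ 9.2 10.9] 76 z50 [715.  -21.8] z80 [689.3  -0.9] z50 axes mm
```

View pics/w6.png

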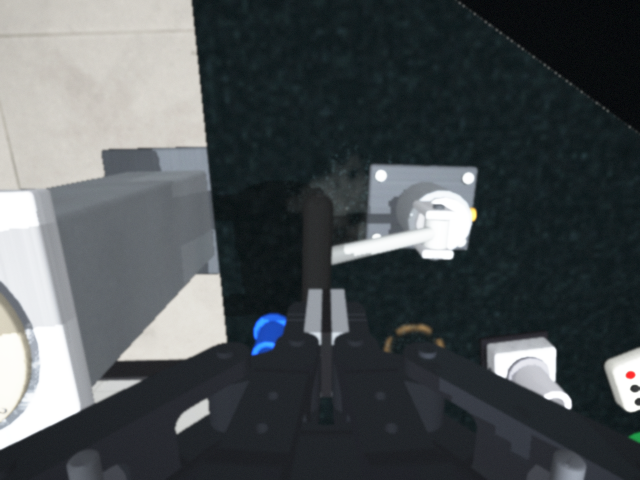

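The bar runs vertically at column 316, from row 190 down under the fingers. The arm joins it at about (325,256), which is its middle.

```bash
python3 -c "
from h import *
s=sense()
for p in[(316,256),(303,256),(331,256),(318,192)]: print(ray(p,173,'wrist',s).round(1))
print(ray((440,230),110,'wrist',s))
P=ray((317,256),173,'wrist',s); print(go([P[0],P[1],190]))
for k in np.arange(0,0.91,.1): a=.7-k; print(k.round(2),(84.1-110*np.cos(a)).round(1),(110*np.sin(a)-70.9).round(1))"
```

```text
[427.1 142.1 173. ]
[420.1 142.3 173. ]
[435.2 141.8 173. ]
[429.3 176.7 173. ]
[511.53538134 138.71642632 110.        ]
[ 2.6 -4.2 55.9]
0.0 -0.0 -0.0
0.1 -6.7 -8.8
0.2 -12.4 -18.2
0.3 -17.2 -28.1
0.4 -21.0 -38.4
0.5 -23.7 -49.0
0.6 -25.4 -59.9
0.7 -25.9 -70.9
0.8 -25.4 -81.9
0.9 -23.7 -92.8
```

```bash
python3 -m jog '[[0.001,-0.004,0.025,0,0,0,0],[0.001,0,0.02,0,0,0,0],[0,0,0.006,0,0,0,0],[0,0,0.003,0,0,0,0],[0,0,0,0,0,0,0]]'; python3 -m jog '[[0,0,0.003,0,0,0,0],[0,-0.001,0.003,0,0,0,0],[0,0,0,0,0,0,0]]'; python3 -c "
from h import *
s=sense();print(s['eef_pos'],s['force'])"
```

```text
time_s: 16.0
eef_pos: [427.9, 141.8, 192.6]
ee_rot: [0.0, 0.717, 0.697, 0.0]
force: [-0.2, 0.8, -0.0]
grip_width: -0.0
grip_force: 0.0
time_s: 16.3
eef_pos: [426.1, 142.1, 187.3]
ee_rot: [0.0, 0.717, 0.697, -0.0]
force: [-6.3, -0.9, 12.5]
grip_width: -0.0
grip_force: 5.9
[426.11191511 142.10613206 187.28077926] [-6.29793137 -0.93355974 12.45927873]
```

```bash
python3 -m jog '[[0,-0.004,0.006,0,0,0,0],[0,-0.006,0.009,0,0,0,0],[0,-0.005,0.01,0,0,0,0],[0,-0.004,0.01,0,0,0,0],[0,-0.003,0.011,0,0,0,0]]'; python3 -m jog '[[0,-0.002,0.011,0,0,0,0],[0,-0.0005,0.011,0,0,0,0],[0,0,0.011,0,0,0,0],[0,0.001,0.008,0,0,0,0],[0,0,0,0,0,0,0]]';python3 -c "
from h import *
s=sense();print(s['eef_pos'],s['force'])"
```

```text
time_s: 16.8
eef_pos: [403.4, 143.1, 141.0]
ee_rot: [-0.001, 0.717, 0.697, -0.0]
force: [-9.7, 2.4, 13.6]
grip_width: 0.002
grip_force: 6.7
time_s: 17.3
eef_pos: [401.6, 143.1, 99.1]
ee_rot: [-0.001, 0.717, 0.697, -0.001]
force: [-10.1, 1.0, 11.8]
grip_width: 0.001
grip_force: 6.4
[401.60063569 143.0668198   99.11649888] [-10.05065764   1.03600597  11.84285173]
```

```bash
python3 -m jog '[[0,0.0005,0.002,0,0,0,0],[0,0,0.001,0,0,0,0],[0,0,0,0,0,0,0]]';python3 -m jog '[[0,0,0.002,0,0,0,0],[0,0,0,0,0,0,0]]';python3 -m jog '[[0,0,0.002,0,0,0,0],[0,0,0,0,0,0,0]]'
```

```text
time_s: 17.6
eef_pos: [402.2, 143.0, 96.9]
ee_rot: [-0.001, 0.717, 0.697, -0.001]
force: [-10.4, 1.3, 13.2]
grip_width: -0.002
grip_force: 6.6
time_s: 17.8
eef_pos: [402.4, 143.1, 96.2]
ee_rot: [-0.001, 0.717, 0.697, -0.001]
force: [-16.9, -0.8, 32.1]
grip_width: -0.002
grip_force: 16.6
time_s: 18.0
eef_pos: [402.6, 143.1, 95.6]
ee_rot: [-0.001, 0.717, 0.697, -0.001]
force: [-24.0, -2.2, 53.0]
grip_width: 0.005
grip_force: 26.8
```

```bash
python3 -m jog '[[0,0,-0.002,0,0,0,0],[0,0,-0.003,0,0,0,0],[0,-0.0005,-0.003,0,0,0,0],[0,-0.0005,-0.004,0,0,0,0],[0,-0.0005,-0.004,0,0,0,0]]';python3 -m jog '[[0,-0.0003,-0.004,0,0,0,0],[0,0,-0.004,0,0,0,0],[0,0,-0.004,0,0,0,0],[0,0,-0.004,0,0,0,0],[0,0.0005,-0.004,0,0,0,0]]';python3 -m jog '[[0,0.0005,-0.004,0,0,0,0],[0,0.0005,-0.004,0,0,0,0],[0,0.001,-0.004,0,0,0,0],[0,0.001,-0.004,0,0,0,0],[0,0.001,-0.004,0,0,0,0]]'
```

```text
time_s: 18.5
eef_pos: [401.3, 143.1, 109.2]
ee_rot: [-0.001, 0.717, 0.697, -0.0]
force: [-7.2, 1.2, 12.8]
grip_width: -0.002
grip_force: 6.1
time_s: 19.0
eef_pos: [402.7, 143.0, 129.8]
ee_rot: [0.001, 0.717, 0.697, 0.001]
force: [-2.2, 0.4, 10.9]
grip_width: -0.0
grip_force: 5.5
time_s: 19.5
eef_pos: [407.9, 142.7, 150.1]
ee_rot: [0.002, 0.717, 0.697, 0.002]
force: [3.2, 0.5, 8.1]
grip_width: 0.001
grip_force: 3.8
```

```bash
python3 -m jog '[[0,0.001,-0.004,0,0,0,0],[0,0.0015,-0.004,0,0,0,0],[0,0.0015,-0.004,0,0,0,0],[0,0.0015,-0.004,0,0,0,0],[0,0.002,-0.004,0,0,0,0]]';python3 -m jog '[[0,0.002,-0.004,0,0,0,0],[0,0.002,-0.004,0,0,0,0],[0,0.002,-0.004,0,0,0,0]]'; python3 -c "
from h import *
s=sense();print(s['eef_pos'],s['force'])"
```

```text
time_s: 20.0
eef_pos: [415.5, 142.4, 170.0]
ee_rot: [0.002, 0.717, 0.697, 0.002]
force: [3.9, -0.6, 5.0]
grip_width: 0.002
grip_force: 2.5
time_s: 20.3
eef_pos: [420.6, 142.3, 181.3]
ee_rot: [0.001, 0.717, 0.697, 0.001]
force: [4.0, -1.0, 4.6]
grip_width: -0.001
grip_force: 2.1
[420.61685925 142.25926756 181.33448471] [ 4.03724759 -0.98902417  4.58521634]
```

```bash
python3 -m jog '[[0,0.002,-0.0025,0,0,0,0],[0,0.002,-0.0025,0,0,0,0],[0,0.002,-0.0025,0,0,0,0],[0,0.001,-0.0025,0,0,0,0],[0,0,-0.002,0,0,0,0]]';python3 -m jog '[[0,0,-0.003,0,0,0,0],[0,0,-0.003,0,0,0,0],[0,0,0,0,0,0,0]]'; python3 -c "
from h import *
s=sense();print(s['eef_pos'],s['force'])"
```

```text
time_s: 20.8
eef_pos: [425.8, 142.1, 191.8]
ee_rot: [-0.001, 0.717, 0.697, -0.001]
force: [-0.6, -0.6, 0.2]
grip_width: -0.001
grip_force: 0.0
time_s: 21.1
eef_pos: [426.5, 142.2, 198.5]
ee_rot: [-0.0, 0.717, 0.697, -0.0]
force: [0.5, 0.2, -0.2]
grip_width: -0.001
grip_force: 0.0
[426.47130429 142.1608759  198.49668438] [ 0.53742697  0.22077692 -0.16683502]
```

```bash
python3 -m jog '[[0,0,-0.04,0,0,0,0.02],[-0.01,0,-0.03,0,0,-0.07,0.05],[0,0,0,0,0,-0.066,0.05],[0,0,0,0,0,0,0.05]]'; python3 -c "
from h import *
s=sense();print(s['eef_pos'],s['force'],go([638,-134.7,180]))
s,im=shot('scene','s3');cv2.imwrite('pics/c3.png',cv2.resize(im[180:360,220:500],None,fx=2.8,fy=2.8))"
```

```text
time_s: 21.5
eef_pos: [426.3, 132.0, 268.6]
ee_rot: [0.0, 0.668, 0.744, 0.0]
force: [-0.3, 0.3, -0.3]
grip_width: 0.584
grip_force: 0.0
[426.28865949 132.01501612 268.61080868] [-0.29805081  0.30943139 -0.34483445] [-287.8  181.9   88.7]
```

View pics/c3.png

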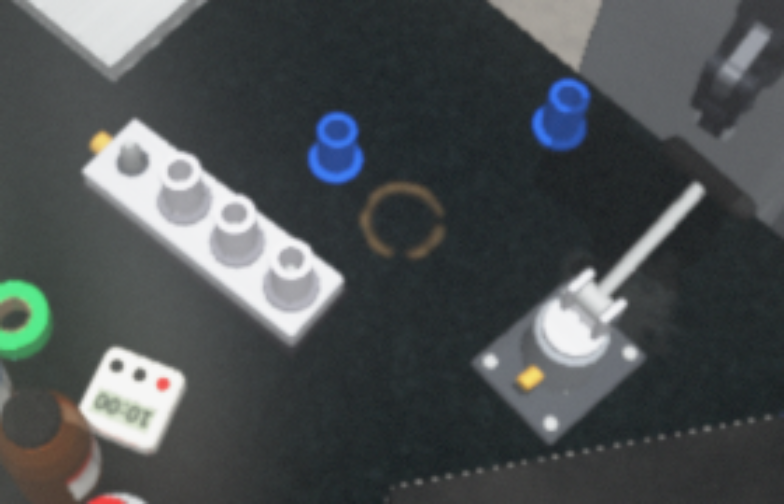

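The sleeves are still seated and the lever is back up. Next I pull the sleeves, starting with the one on spigot 3.

```bash
python3 -m jog '[[-0.03,0.02,0,0,0,0,0.05],[-0.041,0.026,0,0,0,0,0.05],[-0.041,0.026,0,0,0,0,0.05],[-0.041,0.026,0.01,0,0,0,0.05],[-0.041,0.026,0.01,0,0,0,0.05]]';python3 -m jog '[[-0.041,0.026,0.01,0,0,0,0.05],[-0.041,0.026,0.01,0,0,0,0.05],[-0.012,0.006,0.02,0,0,0,0.05],[0,0,0.02,0,0,0,0.05],[0,0,0,0,0,0,0.05]]';python3 -c "
from h import *
s=sense();print(s['eef_pos'],go([638,-134.7,62]))"
```

```text
time_s: 22.05
eef_pos: [571.1, -49.1, 247.1]
ee_rot: [-0.001, 0.669, 0.743, -0.0]
force: [0.6, -0.1, -0.1]
grip_width: 0.582
grip_force: 0.0
time_s: 22.55
eef_pos: [636.7, -134.5, 184.0]
ee_rot: [-0.004, 0.669, 0.743, -0.001]
force: [-0.2, 0.7, 0.2]
grip_width: 0.585
grip_force: 0.0
[ 636.72764653 -134.52652068  183.97577776] [ -0.8   2.1 122. ]
```

```bash
python3 -m jog '[[0,0,0.035,0,0,0,0.05],[0,0,0.035,0,0,0,0.05],[0,0,0.03,0,0,0,0.05],[0,0,0.01,0,0,0,0.05],[0,0,0,0,0,0,0.05]]';python3 -c "
from h import *
s=sense();print(s['eef_pos'],go([638,-134.7,61.5]))"
```

```text
time_s: 23.05
eef_pos: [637.8, -134.4, 78.0]
ee_rot: [-0.001, 0.668, 0.744, -0.0]
force: [0.2, 0.3, 0.6]
grip_width: 0.585
grip_force: 0.0
[ 637.78729905 -134.3589919    77.97098994] [-0.4  0.2 16.5]
```

```bash
python3 -m jog '[[0,0,0.014,0,0,0,0.05],[0,0,0,0,0,0,0.03],[0,0,0,0,0,0,0.02],[0,0,0,0,0,0,0.02],[0,0,0,0,0,0,0.02]]' 45;python3 -m jog '[[0,0,-0.006,0,0,0,0.02],[0,0,-0.012,0,0,0,0.02],[0,0,-0.025,0,0,0,0.02],[0,0,-0.035,0,0,0,0.02],[0,0,0,0,0,0,0.02]]';python3 -c "
from h import *
s=sense();print(s['eef_pos'],s['force'],s['grip_width'],go([526.8,-375,110]))"
```

```text
time_s: 23.55
eef_pos: [638.2, -134.9, 64.8]
ee_rot: [0.0, 0.668, 0.744, 0.0]
force: [-0.1, -0.4, -0.8]
grip_width: 0.328
grip_force: 44.3
time_s: 24.05
eef_pos: [640.1, -135.6, 148.7]
ee_rot: [0.005, 0.668, 0.744, 0.002]
force: [-0.2, 0.2, -0.5]
grip_width: 0.332
grip_force: 44.4
[ 640.11222949 -135.55150225  148.68749112] [-0.18963915  0.23735025 -0.51627271] 0.33224611580796887 [-225.8 -138.6   38.5]
```

```bash
python3 -m jog '[[-0.025,-0.015,0,0,0,0,0.02],[-0.04,-0.025,0,0,0,0,0.02],[-0.04,-0.025,0,0,0,0,0.02],[-0.04,-0.025,0,0,0,0,0.02],[-0.04,-0.025,0,0,0,0,0.02]]';python3 -m jog '[[-0.03,-0.017,0.01,0,0,0,0.02],[-0.01,-0.007,0.01,0,0,0,0.02],[0,0,0.01,0,0,0,0.02],[0,0,0,0,0,0,0.02],[0,0,0,0,0,0,0.02]]'; python3 meas.py w7; python3 -c "
from h import *
s=sense();print(s['eef_pos'],s['force'],s['grip_width'],go([526.8,-375,110]))"
```

```text
time_s: 24.55
eef_pos: [542.5, -332.6, 142.9]
ee_rot: [0.0, 0.668, 0.744, 0.0]
force: [0.2, -0.3, -1.5]
grip_width: 0.329
grip_force: 44.5
time_s: 25.05
eef_pos: [524.7, -371.9, 112.4]
ee_rot: [-0.0, 0.668, 0.745, 0.0]
force: [0.2, -0.1, -0.5]
grip_width: 0.333
grip_force: 44.5
25.05 [ 524.7 -371.9  112.4] 6.24
hole [349.6 339.3] [ 9.5 28.8] 186 z50 [ 542.7 -411.9] z80 [ 538.9 -395.4] z50 axes mm
hole [311.8 340.3] [28.1 49.9] 988 z50 [ 522.2 -414.7] z80 [ 521.6 -397.8] z50 axes mm
[ 524.82202203 -372.10517714  112.77069669] [-0.58408854  0.86205998 -0.30791179] 0.32945890551206036 [-3.1  1.7  2.8]
```

View pics/w7.png

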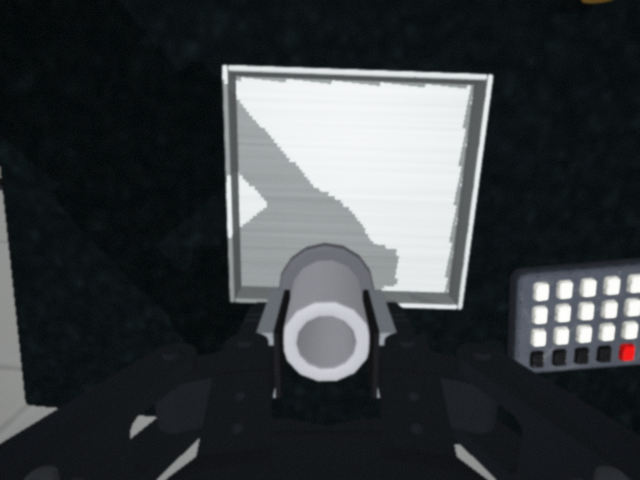

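The wrist view shows the tray rim corners at about (226,68), (490,75), (461,306) and (232,301). The held sleeve covers the lower wall.

```bash
python3 -c "
from h import *
s=sense()
Q=np.array([ray(p,24,'wrist',s) for p in[(225,67),(491,75),(462,307),(231,302)]]);print(Q.round(1),Q.mean(0),np.linalg.norm(np.diff(Q,axis=0),axis=1))"
```

```text
[[ 463.2 -279.    24. ]
 [ 600.  -268.    24. ]
 [ 610.9 -397.9   24. ]
 [ 472.  -409.6   24. ]] [ 536.53249422 -338.61121962   24.        ] [137.16910962 130.31349006 139.40777995]
```

```bash
python3 -m jog '[[-0.003,0.001,0.02,0,0,0,0.02],[0,0,0.025,0,0,0,0.02],[0,0,0.016,0,0,0,0.02],[0,0,0.008,0,0,0,0.02],[0,0,0,0,0,0,0.02]]';python3 -m jog '[[0,0,0.003,0,0,0,0.02],[0,0,0.002,0,0,0,0.02],[0,0,0,0,0,0,0.02]]'; python3 -c "
from h import *
s=sense();print(s['eef_pos'],s['force'])"
```

```text
time_s: 25.6
eef_pos: [525.2, -375.7, 42.8]
ee_rot: [-0.001, 0.668, 0.744, 0.0]
force: [0.0, 1.0, -0.0]
grip_width: 0.329
grip_force: 44.5
time_s: 25.9
eef_pos: [525.3, -376.3, 38.6]
ee_rot: [0.0, 0.668, 0.744, -0.0]
force: [-0.0, 0.4, -0.8]
grip_width: 0.328
grip_force: 44.5
[ 525.28168702 -376.33470576   38.62853123] [-0.00693127  0.43836802 -0.84236396]
```

Lower another 1 mm or so and release. Then go back to spigot 2.

```bash
python3 -m jog '[[0,0,0.001,0,0,0,0.02],[0,0,0,0,0,0,0.035],[0,0,0,0,0,0,0.05],[0,0,-0.005,0,0,0,0.05],[0,0,-0.03,0,0,0,0.05]]';python3 -m jog '[[0,0,-0.04,0,0,0,0.05],[0,0,-0.04,0,0,0,0.05],[0,0,0,0,0,0,0.05]]'; python3 -c "
from h import *
s=sense();print(s['eef_pos'],s['force'],go([632.5,-83,150]))"
```

```text
time_s: 26.4
eef_pos: [524.0, -375.1, 69.9]
ee_rot: [-0.003, 0.668, 0.744, 0.0]
force: [-0.1, 0.1, 0.2]
grip_width: 0.587
grip_force: 0.0
time_s: 26.7
eef_pos: [526.9, -377.9, 159.0]
ee_rot: [0.006, 0.668, 0.744, -0.0]
force: [0.9, -0.4, 1.3]
grip_width: 0.578
grip_force: 0.0
[ 526.86979858 -377.86574526  159.03882405] [ 0.86171923 -0.38760308  1.31022857] [281.9 136.5   7.5]
```

```bash
python3 -m jog '[[0.032,0.016,0,0,0,0,0.05],[0.042,0.02,0,0,0,0,0.05],[0.042,0.02,0,0,0,0,0.05],[0.042,0.02,0,0,0,0,0.05],[0.042,0.02,0,0,0,0,0.05]]';python3 -m jog '[[0.042,0.02,0,0,0,0,0.05],[0.028,0.014,0,0,0,0,0.05],[0.01,0.005,0.015,0,0,0,0.05],[0,0,0.02,0,0,0,0.05],[0,0,0,0,0,0,0.05]]'; python3 -c "
from h import *
s=sense();print(s['eef_pos'],s['force'],go([632.5,-83,64.5]))"
```

```text
time_s: 27.2
eef_pos: [599.5, -165.3, 152.3]
ee_rot: [-0.0, 0.668, 0.744, 0.0]
force: [0.1, -0.5, -0.1]
grip_width: 0.585
grip_force: 0.0
time_s: 27.7
eef_pos: [627.9, -83.3, 113.8]
ee_rot: [-0.003, 0.668, 0.744, -0.001]
force: [0.3, 0.9, -0.3]
grip_width: 0.582
grip_force: 0.0
[627.88595549 -83.32114257 113.81850703] [ 0.29573246  0.93773151 -0.32023719] [-0.3  4.9 49.3]
```

```bash
python3 -m jog '[[0,0.003,0.02,0,0,0,0.05],[0,0,0.018,0,0,0,0.05],[0,0,0,0,0,0,0.05]]';python3 -c "
from h import *
s=sense();print(s['eef_pos'],s['force'],go([632.5,-83,64.5]))"
```

```text
time_s: 28.0
eef_pos: [631.2, -83.8, 77.3]
ee_rot: [-0.002, 0.669, 0.744, -0.001]
force: [-1.6, -0.1, -0.2]
grip_width: 0.586
grip_force: 0.0
[631.21880197 -83.80189437  77.25129565] [-1.60382967 -0.11206117 -0.23219328] [ 0.6  1.4 12.7]
```

```bash
python3 -m jog '[[0,0.001,0.014,0,0,0,0.05],[0,0,0,0,0,0,0.03],[0,0,0,0,0,0,0.02],[0,0,0,0,0,0,0.02],[0,0,0,0,0,0,0.02]]' 45;python3 -m jog '[[0,0,-0.006,0,0,0,0.02],[0,0,-0.012,0,0,0,0.02],[0,0,-0.025,0,0,0,0.02],[0,0,-0.035,0,0,0,0.02],[0,0,0,0,0,0,0.02]]';python3 -c "
from h import *
s=sense();print(s['eef_pos'],s['force'],s['grip_width'],go([558,-336.8,110]))"
```

```text
time_s: 28.5
eef_pos: [633.7, -83.1, 65.8]
ee_rot: [0.0, 0.668, 0.744, 0.0]
force: [0.7, -0.4, -0.9]
grip_width: 0.341
grip_force: 44.4
time_s: 29.0
eef_pos: [635.6, -83.6, 149.6]
ee_rot: [0.005, 0.668, 0.744, 0.002]
force: [0.2, -0.1, -1.2]
grip_width: 0.341
grip_force: 44.5
[635.6047783  -83.59143091 149.57323477] [ 0.19938333 -0.07902001 -1.20272648] 0.34141362273538334 [-243.3 -104.6   39.6]
```

```bash
python3 -m jog '[[-0.025,-0.011,0,0,0,0,0.02],[-0.042,-0.018,0,0,0,0,0.02],[-0.042,-0.018,0,0,0,0,0.02],[-0.042,-0.018,0,0,0,0,0.02],[-0.042,-0.018,0,0,0,0,0.02]]';python3 -m jog '[[-0.035,-0.015,0.01,0,0,0,0.02],[-0.015,-0.005,0.01,0,0,0,0.02],[0,0,0.01,0,0,0,0.02],[0,0,0,0,0,0,0.02],[0,0,0,0,0,0,0.02]]'; python3 -c "
from h import *
s=sense();print(s['eef_pos'],s['force'],s['grip_width'],go([558,-336.8,38.8]))"
```

```text
time_s: 29.5
eef_pos: [570.8, -285.4, 143.9]
ee_rot: [0.0, 0.668, 0.744, 0.0]
force: [0.8, -0.2, -0.8]
grip_width: 0.343
grip_force: 44.5
time_s: 30.0
eef_pos: [557.7, -334.1, 113.4]
ee_rot: [-0.0, 0.668, 0.744, 0.0]
force: [0.1, 0.1, -0.3]
grip_width: 0.344
grip_force: 44.5
[ 557.68470345 -334.07544035  113.41083966] [ 0.14535097  0.13876288 -0.29401526] 0.3441801069716577 [-2.8  0.  74.6]
```

```bash
python3 -m jog '[[-0.002,0.001,0.02,0,0,0,0.02],[0,0,0.025,0,0,0,0.02],[0,0,0.016,0,0,0,0.02],[0,0,0.008,0,0,0,0.02],[0,0,0,0,0,0,0.02]]';python3 -m jog '[[0,0,0.003,0,0,0,0.02],[0,0,0.0015,0,0,0,0.02],[0,0,0,0,0,0,0.02]]'; python3 -c "
from h import *
s=sense();print(s['eef_pos'],s['force'])"
```

```text
time_s: 30.5
eef_pos: [558.3, -336.9, 43.8]
ee_rot: [-0.001, 0.668, 0.744, 0.0]
force: [-1.5, 0.8, -1.0]
grip_width: 0.341
grip_force: 44.5
time_s: 30.8
eef_pos: [558.4, -337.6, 40.2]
ee_rot: [0.0, 0.668, 0.744, -0.0]
force: [0.1, -0.8, -0.6]
grip_width: 0.342
grip_force: 44.5
[ 558.37506253 -337.64100678   40.23621097] [ 0.08252301 -0.80375933 -0.61415585]
```

```bash
python3 -m jog '[[0,0,0.0015,0,0,0,0.02],[0,0,0,0,0,0,0.035],[0,0,0,0,0,0,0.05],[0,0,-0.005,0,0,0,0.05],[0,0,-0.03,0,0,0,0.05]]';python3 -m jog '[[0,0,-0.04,0,0,0,0.05],[0,0,-0.04,0,0,0,0.05],[0,0,0,0,0,0,0.05]]'; python3 -c "
from h import *
s=sense();print(s['eef_pos'],s['force'],go([627.5,-31.5,150]))"
```

```text
time_s: 31.3
eef_pos: [556.9, -336.4, 70.9]
ee_rot: [-0.003, 0.668, 0.744, -0.0]
force: [-0.2, 0.1, -0.3]
grip_width: 0.583
grip_force: 0.0
time_s: 31.6
eef_pos: [560.0, -339.0, 160.1]
ee_rot: [0.006, 0.668, 0.744, 0.0]
force: [0.6, 0.2, 1.0]
grip_width: 0.589
grip_force: 0.0
[ 560.04949044 -338.97959313  160.14498298] [0.60892796 0.19599819 0.96471925] [298.6  99.9   8.4]
```

```bash
python3 -m jog '[[0.033,0.012,0,0,0,0,0.05],[0.044,0.016,0,0,0,0,0.05],[0.044,0.016,0,0,0,0,0.05],[0.044,0.016,0,0,0,0,0.05],[0.044,0.016,0,0,0,0,0.05]]';python3 -m jog '[[0.044,0.015,0,0,0,0,0.05],[0.032,0.011,0,0,0,0,0.05],[0.011,0.003,0.015,0,0,0,0.05],[0,0,0.02,0,0,0,0.05],[0,0,0.02,0,0,0,0.05]]'; python3 -m jog '[[0,0,0.015,0,0,0,0.05],[0,0,0,0,0,0,0.05]]';python3 -c "
from h import *
s=sense();print(s['eef_pos'],s['force'],go([627.5,-31.5,64.5]))"
```

```text
time_s: 32.1
eef_pos: [611.6, -119.7, 153.3]
ee_rot: [-0.0, 0.668, 0.744, 0.0]
force: [1.4, 0.0, -0.0]
grip_width: 0.586
grip_force: 0.0
time_s: 32.6
eef_pos: [630.6, -32.2, 96.7]
ee_rot: [-0.0, 0.668, 0.744, -0.0]
force: [-0.7, 1.0, 0.5]
grip_width: 0.587
grip_force: 0.0
time_s: 32.8
eef_pos: [629.7, -32.4, 80.6]
ee_rot: [-0.002, 0.669, 0.744, -0.001]
force: [-1.7, 0.2, -0.5]
grip_width: 0.589
grip_force: 0.0
[629.72239498 -32.40949817  80.61872935] [-1.66613889  0.24196279 -0.51801084] [ 1.1 -2.  16.1]
```

```bash
python3 -m jog '[[0.001,-0.003,0.015,0,0,0,0.05],[0,0,0,0,0,0,0.03],[0,0,0,0,0,0,0.02],[0,0,0,0,0,0,0.02],[0,0,0,0,0,0,0.02]]' 45;python3 -m jog '[[0,0,-0.006,0,0,0,0.02],[0,0,-0.012,0,0,0,0.02],[0,0,-0.025,0,0,0,0.02],[0,0,-0.035,0,0,0,0.02],[0,0,0,0,0,0,0.02]]';python3 -c "
from h import *
s=sense();print(s['eef_pos'],s['force'],s['grip_width'],go([520.5,-303,110]))"
```

```text
time_s: 33.3
eef_pos: [628.2, -31.6, 69.0]
ee_rot: [0.0, 0.668, 0.744, 0.0]
force: [-1.6, -1.5, 0.6]
grip_width: 0.325
grip_force: 47.0
time_s: 33.8
eef_pos: [630.2, -31.6, 152.6]
ee_rot: [0.004, 0.668, 0.744, 0.003]
force: [-0.0, 0.3, -0.5]
grip_width: 0.324
grip_force: 46.9
[630.22284076 -31.57464095 152.56389433] [-0.01298728  0.28555068 -0.4994777 ] 0.32399395450710594 [-258.  -138.5   42. ]
```

```bash
python3 -m jog '[[-0.025,-0.014,0,0,0,0,0.02],[-0.041,-0.022,0,0,0,0,0.02],[-0.041,-0.022,0,0,0,0,0.02],[-0.041,-0.022,0,0,0,0,0.02],[-0.041,-0.022,0,0,0,0,0.02]]';python3 -m jog '[[-0.041,-0.022,0,0,0,0,0.02],[-0.025,-0.012,0.008,0,0,0,0.02],[-0.003,-0.002,0.01,0,0,0,0.02],[0,0,0.01,0,0,0,0.02],[0,0,0,0,0,0,0.02]]'; python3 -c "
from h import *
s=sense();print(s['eef_pos'],s['force'],s['grip_width'],go([520.5,-303,42]))"
```

```text
time_s: 34.3
eef_pos: [546.0, -231.6, 147.0]
ee_rot: [0.0, 0.668, 0.744, 0.0]
force: [-0.6, 0.3, 0.1]
grip_width: 0.327
grip_force: 46.9
time_s: 34.8
eef_pos: [518.2, -301.1, 116.8]
ee_rot: [-0.001, 0.668, 0.744, 0.0]
force: [-0.1, -0.6, -0.5]
grip_width: 0.321
grip_force: 46.9
[ 518.16699805 -301.05204177  116.84371424] [-0.09310891 -0.62932617 -0.49100323] 0.32100965960623945 [-2.4  2.2 74.8]
```

```bash
python3 -m jog '[[-0.001,0.002,0.02,0,0,0,0.02],[0,0,0.025,0,0,0,0.02],[0,0,0.016,0,0,0,0.02],[0,0,0.008,0,0,0,0.02],[0,0,0,0,0,0,0.02]]';python3 -m jog '[[0,0,0.003,0,0,0,0.02],[0,0,0.002,0,0,0,0.02],[0,0,0,0,0,0,0.02]]'; python3 -c "
from h import *
s=sense();print(s['eef_pos'],s['force'])"
```

```text
time_s: 35.3
eef_pos: [522.0, -301.4, 51.2]
ee_rot: [0.001, 0.667, 0.745, 0.0]
force: [-0.7, 0.8, -0.6]
grip_width: 0.32
grip_force: 52.7
time_s: 35.6
eef_pos: [520.4, -302.8, 43.8]
ee_rot: [-0.0, 0.668, 0.744, 0.0]
force: [-0.5, 0.9, 0.5]
grip_width: 0.317
grip_force: 52.8
[ 520.39764966 -302.76826507   43.76384219] [-0.47503311  0.9473911   0.46245357]
```

```bash
python3 -m jog '[[0,0,0.0015,0,0,0,0.02],[0,0,0,0,0,0,0.02]]'; python3 -c "
from h import *
s,im=shot('scene','s4');print(s['eef_pos'],s['force'])
cv2.imwrite('pics/c4.png',cv2.resize(im[110:230,200:340],None,fx=4,fy=4))"
```

```text
time_s: 35.8
eef_pos: [520.3, -303.3, 42.5]
ee_rot: [-0.0, 0.668, 0.744, -0.0]
force: [0.7, 1.4, -0.3]
grip_width: 0.319
grip_force: 52.8
[ 520.3106253  -303.26654495   42.53981778] [ 0.65475016  1.38252732 -0.32443651]
```

View pics/c4.png

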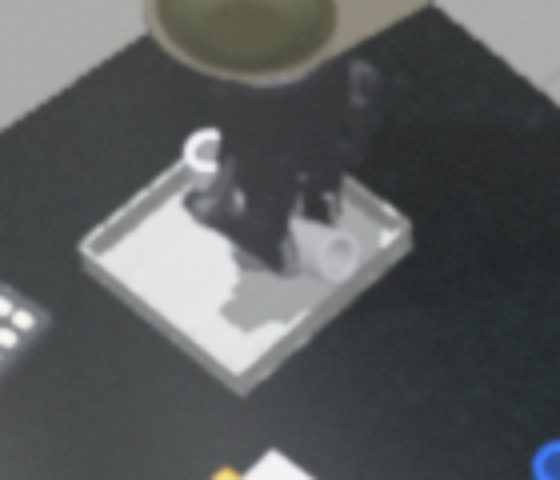

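A sleeve looks as if it is lying tipped at crop (340,255), and there is a ring at (205,150). I'll check with the wrist camera before releasing.

```bash
python3 meas.py w8
```

```text
35.85 [ 520.3 -303.3   42.6] 6.13
hole [622.   27.4] [18.7 30.3] 443 z50 [ 594.2 -199.3] z80 [ 574.9 -208.3] z50 axes mm
```

View pics/w8.png

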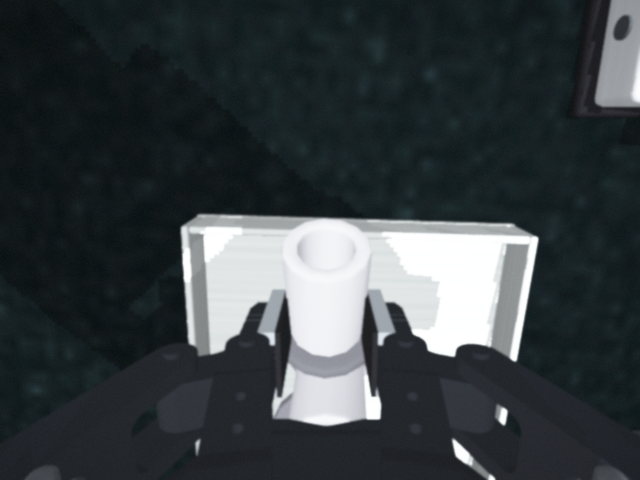

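The held sleeve has been tipped in the grip with its top toward the camera, so it must have come down on another sleeve that had been knocked into this spot. I lift it and look.

```bash
python3 -m jog '[[0,0,-0.01,0,0,0,0.02],[0,0,-0.02,0,0,0,0.02],[0,0,-0.03,0,0,0,0.02],[0.01,0,-0.04,0,0,0,0.02],[0.03,0,-0.03,0,0,0,0.02]]';python3 -m jog '[[0.03,0,0,0,0,0,0.02],[0.02,0,0,0,0,0,0.02],[0,0,0,0,0,0,0.02]]'; python3 -c "
from h import *
s,w=shot('wrist','w9');_,im=shot('scene','s5');_,t=shot('top','t5');print(s['eef_pos'],s['force'],s['grip_width'])
a=cv2.resize(im[110:230,200:360],(400,300));b=cv2.resize(t[215:305,380:480],(400,300));
cv2.imwrite('pics/c5.png',np.vstack([np.hstack([a,b]),np.hstack([cv2.resize(w,(400,300)),np.zeros((300,400,3),np.uint8)])]))"
```

```text
time_s: 36.4
eef_pos: [516.2, -265.1, 175.7]
ee_rot: [0.002, 0.669, 0.743, -0.0]
force: [0.5, 1.0, -0.3]
grip_width: 0.318
grip_force: 52.5
time_s: 36.7
eef_pos: [510.7, -212.0, 173.9]
ee_rot: [0.0, 0.667, 0.745, 0.0]
force: [-0.1, -0.5, -0.8]
grip_width: 0.317
grip_force: 52.5
[ 510.6793386  -212.00646119  173.87615737] [-0.11194459 -0.51497528 -0.82594934] 0.31653404997497847
```

View pics/c5.png

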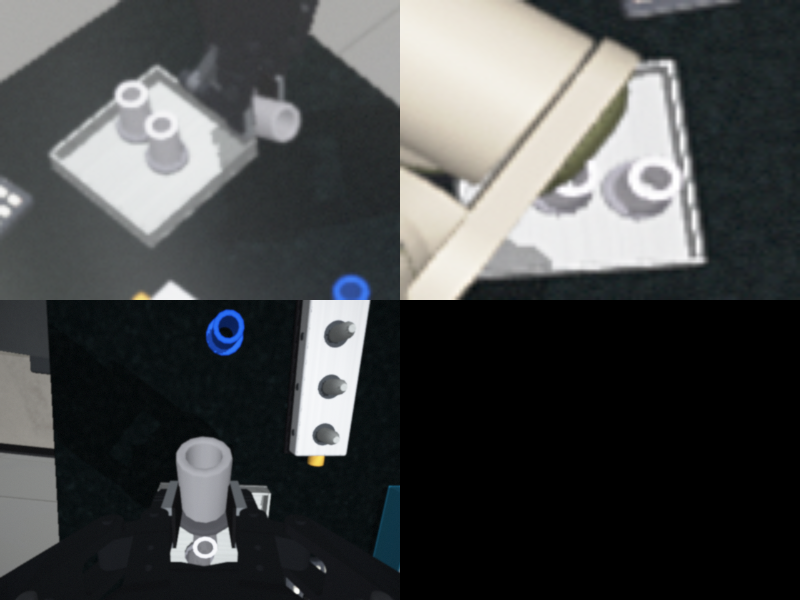

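The wrist and scene views show two sleeves standing in the tray. The third is held lying level, its top toward tool +x. By pixel geometry the top is at tool (28,0,0) and the foot at (-16,0,4), which is 44 mm apart and matches the tube length. I'll turn the wrist, tilt about 60° and set it on its flange edge on open worktop so it drops upright, then regrasp it.

```bash
python3 -m jog '[[0,-0.02,0,0,0,0.14,0.02],[0,-0.02,0,0,0,0.14,0.02],[0,-0.02,0,0,0,0.14,0.02],[0,0,0,0,0,0.14,0.02],[0,0,0,0,0,0.14,0.02]]';python3 -m jog '[[0,0,0,0,0,0.14,0.02],[0,0,0,0,0,0.14,0.02],[0,0,0,0,0,0.14,0.02],[0,0,0,0,0,0.14,0.02],[0,0,0,0,0,0.14,0.02]]';python3 -m jog '[[0,0,0,0,0,0.14,0.02],[0,0,0,0,0,0.14,0.02],[0,0,0,0,0,0.14,0.02],[0,0,0,0,0,0,0.02]]'; python3 -c "
from h import *
s=sense();print(s['eef_pos'],s['joints'].round(2),yaw(s).round(2))"
```

```text
time_s: 37.35
eef_pos: [450.9, -213.1, 173.0]
ee_rot: [0.0, 0.885, 0.466, -0.0]
force: [0.4, 1.1, 0.5]
grip_width: 0.315
grip_force: 52.5
time_s: 37.85
eef_pos: [451.2, -213.0, 172.8]
ee_rot: [0.0, 0.991, 0.135, -0.0]
force: [-0.3, 1.1, -0.6]
grip_width: 0.319
grip_force: 52.5
time_s: 38.25
eef_pos: [451.2, -212.9, 172.8]
ee_rot: [0.0, 0.997, -0.072, 0.0]
force: [-0.5, -0.0, -1.6]
grip_width: 0.321
grip_force: 52.5
[ 451.18966328 -212.88101807  172.7802422 ] [-0.68  0.32  1.67 -0.    1.14  1.04] [[ 0.99 -0.14 -0.  ]
 [-0.14 -0.99 -0.  ]
 [ 0.    0.   -1.  ]]
```

Tilt 60° about tool y, then check the tool axes. I'll also re-measure the held sleeve's tilt from a wrist picture.

```bash
python3 -m jog '[[0,0,0,0,0.14,0,0.02],[0,0,0,0,0.14,0,0.02],[0,0,0,0,0.14,0,0.02],[0,0,0,0,0.14,0,0.02],[0,0,0,0,0.14,0,0.02]]';python3 -m jog '[[0,0,0,0,0.14,0,0.02],[0,0,0,0,0.14,0,0.02],[0,0,0,0,0.1,0,0.02],[0,0,0,0,0,0,0.02],[0,0,0,0,0,0,0.02]]'; python3 -c "
from h import *
s,im=shot('wrist','w10');print(s['eef_pos'],s['joints'].round(2));print(yaw(s).round(2))
h=cv2.cvtColor(im,cv2.COLOR_BGR2HSV)
print(im[200:420:12,327].max(1).tolist())
print([(r,im[r,280:376:6].max(1).tolist()) for r in(250,300,340,360)])"
```

```text
time_s: 38.75
eef_pos: [452.0, -210.5, 172.7]
ee_rot: [0.019, 0.947, -0.063, 0.314]
force: [1.7, 0.5, -1.1]
grip_width: 0.316
grip_force: 52.5
time_s: 39.25
eef_pos: [453.9, -205.9, 170.8]
ee_rot: [0.014, 0.902, -0.058, 0.428]
force: [-0.1, 0.2, 0.0]
grip_width: 0.319
grip_force: 52.5
[ 453.88317256 -205.900924    170.77863024] [-0.98  0.12  2.25  1.42  0.65 -0.44]
[[ 0.63 -0.12  0.77]
 [-0.09 -0.99 -0.08]
 [ 0.77 -0.02 -0.63]]
[175, 16, 253, 187, 185, 188, 250, 200, 189, 186, 186, 185, 181, 175, 181, 24, 19, 22, 18]
[(250, [46, 252, 250, 147, 144, 160, 172, 183, 188, 191, 188, 182, 158, 250, 251, 217]), (300, [199, 51, 177, 186, 187, 190, 190, 188, 187, 183, 178, 173, 162, 153, 105, 135]), (340, [28, 16, 92, 176, 186, 187, 188, 186, 183, 179, 171, 163, 151, 129, 19, 20]), (360, [34, 23, 100, 109, 173, 175, 173, 174, 175, 173, 173, 172, 174, 165, 67, 21])]
```

```bash
python3 -m jog '[[0,0,0,0,0.08,0,0.02],[0,0,0,0,0.08,0,0.02],[0,0,0,0,0.06,0,0.02],[0,0,0,0,0,0,0.02]]'; python3 -c "
from h import *
s=sense();print(s['eef_pos'],s['joints'].round(2));Y=yaw(s);print(Y.round(2))
b=s['eef_pos']+Y@[-22,0,4]; u=Y@np.array([44,0,-3.4]); u/=np.linalg.norm(u); print('axis',u,'bottom',b,'lowest',b[2]-21*np.hypot(u[0],u[1]))
print('body low',min((s['eef_pos']+Y@[x,y,-62])[2] for x in(-42,42) for y in(-42,42)))
print('down in tool',(Y.T@[0,0,-1]).round(3))"
```

```text
time_s: 39.7
eef_pos: [453.9, -205.0, 170.1]
ee_rot: [0.019, 0.849, -0.057, 0.525]
force: [-0.1, -0.3, -1.3]
grip_width: 0.316
grip_force: 52.5
[ 453.9108468  -205.01211311  170.05380294] [-1.06  0.2   2.35  1.81  0.85 -0.89]
[[ 0.44 -0.12  0.89]
 [-0.08 -0.99 -0.09]
 [ 0.89 -0.03 -0.45]]
axis [ 0.37265867 -0.06865222  0.92542552] bottom [ 447.73318311 -203.70815521  148.60301821] lowest 140.6454974416354
body low 159.17712374768954
down in tool [-0.894  0.027  0.448]
```

```bash
python3 -m jog '[[-0.027,0.001,0.0135,0,0,0,0.02],[-0.031,0.001,0.0157,0,0,0,0.02],[-0.031,0.001,0.0157,0,0,0,0.02],[-0.022,0.001,0.011,0,0,0,0.02],[0,0,0,0,0,0,0.02]]'; python3 -m jog '[[-0.004,0,0.002,0,0,0,0.02],[0,0,0,0,0,0,0.02]]'; python3 -c "
from h import *
s=sense();print(s['eef_pos'],s['force'],s['joints'].round(2));Y=yaw(s);print(Y.round(2))
b=s['eef_pos']+Y@[-22,0,4]; u=Y@np.array([44,0,-3.4]); u/=np.linalg.norm(u); print('axis',u,'lowest',b[2]-21*np.hypot(u[0],u[1]))
print('body low',min((s['eef_pos']+Y@[x,y,-62])[2] for x in(-42,42) for y in(-42,42)))"
```

```text
time_s: 40.2
eef_pos: [454.7, -205.4, 44.1]
ee_rot: [0.017, 0.85, -0.057, 0.524]
force: [1.0, 0.4, 1.3]
grip_width: 0.324
grip_force: 52.5
time_s: 40.4
eef_pos: [454.9, -206.2, 43.1]
ee_rot: [0.02, 0.848, -0.056, 0.526]
force: [0.6, 0.1, -0.4]
grip_width: 0.318
grip_force: 52.5
[ 454.91339677 -206.22085571   43.0770236 ] [ 0.59051072  0.05164889 -0.41651256] [-1.06  0.65  2.37  2.13  1.04 -1.42]
[[ 0.44 -0.12  0.89]
 [-0.07 -0.99 -0.09]
 [ 0.9  -0.02 -0.45]]
axis [ 0.3700645  -0.06552828  0.92669213] lowest 13.712507218526756
body low 32.08641030615151
```

Lower in small steps until the flange edge touches.

```bash
python3 -m jog '[[-0.0045,0,0.0022,0,0,0,0.02],[-0.0027,0,0.0013,0,0,0,0.02],[0,0,0,0,0,0,0.02]]'; python3 -m jog '[[-0.0018,0,0.0009,0,0,0,0.02],[0,0,0,0,0,0,0.02]]'; python3 -m jog '[[-0.0018,0,0.0009,0,0,0,0.02],[0,0,0,0,0,0,0.02]]'
```

```text
time_s: 40.7
eef_pos: [454.4, -205.9, 34.1]
ee_rot: [0.02, 0.848, -0.056, 0.526]
force: [0.2, 0.2, -1.0]
grip_width: 0.319
grip_force: 52.5
time_s: 40.9
eef_pos: [454.3, -205.8, 31.9]
ee_rot: [0.02, 0.849, -0.057, 0.526]
force: [0.1, 0.1, -0.3]
grip_width: 0.324
grip_force: 52.5
time_s: 41.1
eef_pos: [454.3, -205.7, 29.8]
ee_rot: [0.02, 0.849, -0.057, 0.526]
force: [-1.0, 0.6, -1.2]
grip_width: 0.321
grip_force: 52.5
```

```bash
python3 -m jog '[[-0.0014,0,0.0007,0,0,0,0.02],[0,0,0,0,0,0,0.02]]'; python3 -m jog '[[-0.0014,0,0.0007,0,0,0,0.02],[0,0,0,0,0,0,0.02]]'
```

```text
time_s: 41.3
eef_pos: [454.3, -205.7, 28.2]
ee_rot: [0.02, 0.849, -0.057, 0.526]
force: [-0.2, -0.0, -0.5]
grip_width: 0.318
grip_force: 52.5
time_s: 41.5
eef_pos: [454.3, -205.7, 26.7]
ee_rot: [0.02, 0.849, -0.057, 0.526]
force: [-0.6, 0.6, 0.9]
grip_width: 0.325
grip_force: 52.5
```

```bash
python3 -m jog '[[-0.0014,0,0.0007,0,0,0,0.02],[0,0,0,0,0,0,0.02]]'; python3 -m jog '[[-0.0009,0,0.0004,0,0,0,0.02],[0,0,0,0,0,0,0.02]]';python3 -c "
from h import *
s=sense();print(s['eef_pos'],s['force'],s['wrist_torque'])"
```

```text
time_s: 41.7
eef_pos: [454.3, -205.6, 25.1]
ee_rot: [0.02, 0.849, -0.057, 0.526]
force: [-0.3, 0.3, -0.9]
grip_width: 0.319
grip_force: 52.5
time_s: 41.9
eef_pos: [454.3, -205.6, 24.2]
ee_rot: [0.02, 0.849, -0.057, 0.526]
force: [-0.4, -0.6, -0.8]
grip_width: 0.317
grip_force: 52.5
[ 454.28412391 -205.61103849   24.203152  ] [-0.41260434 -0.58741897 -0.82549988] [ 0.06396376  0.5528285  -0.00233422]
```

```bash
python3 -m jog '[[-0.0014,0,0.0007,0,0,0,0.02],[0,0,0,0,0,0,0.02]]'; python3 -m jog '[[-0.0014,0,0.0007,0,0,0,0.02],[0,0,0,0,0,0,0.02]]';python3 -c "
from h import *
s,im=shot('wrist','w11');Y=yaw(s);print('body low',min((s['eef_pos']+Y@[x,y,-62])[2] for x in(-42,42) for y in(-42,42)),s['force'])
print(im[200:420:12,327].max(1).tolist())
print([(r,im[r,280:376:6].max(1).tolist()) for r in(250,300,340,360)])
h=cv2.cvtColor(cv2.imread('pics/w8.png'),cv2.COLOR_BGR2HSV); w8=cv2.imread('pics/w8.png');print(w8[200:420:12,327].max(1).tolist())"
```

```text
time_s: 42.1
eef_pos: [454.3, -205.5, 22.6]
ee_rot: [0.02, 0.849, -0.057, 0.526]
force: [-1.0, 0.5, -0.2]
grip_width: 0.317
grip_force: 52.5
time_s: 42.3
eef_pos: [454.3, -205.5, 21.0]
ee_rot: [0.02, 0.849, -0.057, 0.526]
force: [0.3, -0.4, -1.2]
grip_width: 0.321
grip_force: 52.5
body low 10.038880459444732 [ 0.26646992 -0.37653636 -1.18851678]
[24, 22, 255, 191, 191, 192, 254, 202, 190, 191, 188, 190, 188, 160, 127, 17, 24, 25, 23]
[(250, [59, 254, 254, 170, 159, 175, 183, 187, 193, 192, 188, 182, 173, 254, 254, 235]), (300, [234, 61, 180, 184, 188, 190, 191, 192, 191, 190, 186, 184, 178, 169, 117, 156]), (340, [31, 22, 111, 180, 184, 189, 190, 188, 190, 186, 181, 177, 168, 145, 26, 25]), (360, [35, 29, 118, 197, 206, 204, 152, 122, 122, 122, 125, 123, 124, 124, 73, 27])]
[28, 30, 248, 246, 246, 247, 241, 247, 247, 246, 246, 246, 245, 211, 162, 231, 230, 229, 249]
```

```bash
python3 -m jog '[[-0.0014,0,0.0007,0,0,0,0.02],[0,0,0,0,0,0,0.02]]'; python3 -m jog '[[-0.0014,0,0.0007,0,0,0,0.02],[0,0,0,0,0,0,0.02]]'; python3 -c "
from h import *
s=sense();print(s['eef_pos'],s['force'])
_,im=shot('scene','s6')
hsv=cv2.cvtColor(im,cv2.COLOR_BGR2HSV)
print(proj([450,-205,50],'scene'),proj([450,-205,0],'scene'))
p=proj([450,-205,25],'scene').astype(int)
print('\n'.join(' '.join('%3d'%v for v in r) for r in im[p[1]-28:p[1]+30:2,p[0]-26:p[0]+28:2].max(2)))"
```

```text
time_s: 42.55
eef_pos: [454.3, -205.5, 19.5]
ee_rot: [0.02, 0.848, -0.057, 0.526]
force: [0.8, 0.1, 0.3]
grip_width: 0.32
grip_force: 52.6
time_s: 42.75
eef_pos: [454.6, -205.6, 19.2]
ee_rot: [0.021, 0.847, -0.056, 0.527]
force: [-6.7, 1.4, 13.4]
grip_width: 0.318
grip_force: 55.6
[ 454.63524577 -205.55919609   19.15729745] [-6.70204198  1.38215358 13.3554761 ]
[327.35350318 174.9579621 ] [327.27705832 187.65805359]
 55  57  56  55  49  53  50  55  51  54  54  54  69  85  84  65  64  62  51  76  79  82  75  63  71  65  65
 57  56  56  57  55  56  58  56  57  51  52  57  81  84  78  71  71  63  77  81  84  72  66  83  84  83  80
 55  55  56  54  56  55  53  54  55  59  54  58  83  84  72  70  77  83  83  81  73  76  81  86  83  83  82
 55  57  56  57  55  55  55  59  54  60  54  63  76  74  70  80  76  72  83  66  72  83  86  85  85  76  76
 56  57  56  56  57  53  56  54  55  55  57  55  68  72  83  84  83  69  63  59  65  75  81  84  86  82  76
 78  56  55  57  52  55  56  55  52  56  56  50  69  85  86  86  82  71  58  55  60  61  73  83  81  79  73
194  67  60  54  52  53  55  56 
[... 1751 characters left out ...]
  55  50  53  50  47  49  49  47  50  49  52  51  49
 61  60  60  57  56  56  57  58  56  52  52  53  53  57  55  51  50  50  53  51  50  52  51  51  56  52  49
 63  61  59  57  56  55  54  55  58  54  56  55  53  52  54  52  53  53  54  54  50  51  49  49  51  48  50
 64  60  61  62  61  60  57  57  55  58  56  56  56  53  51  55  53  56  52  50  49  52  48  49  51  48  51
 62  61  60  61  59  56  56  53  58  54  53  56  59  55  52  54  54  52  53  54  49  50  51  50  50  48  46
 65  61  60  58  60  57  55  56  59  64  60  54  55  51  52  54  54  52  54  51  50  48  50  49  51  52  50
 67  66  60  58  62  58  62  59  59  57  59  54  54  54  52  56  55  52  52  53  52  51  51  55  53  51  48
```

Contact is made, and the scene pixels show the sleeve upright. Release and back straight off along the tool axis.

```bash
python3 -m jog '[[0.0006,0,-0.0003,0,0,0,0.02],[0,0,0,0,0,0,0.035],[0,0,0,0,0,0,0.055],[0,0,-0.01,0,0,0,0.055],[0,0,-0.03,0,0,0,0.055]]';python3 -m jog '[[0.01,0,-0.03,0,0,0,0.055],[0.035,0,-0.03,0,0,0,0.055],[0.035,0,-0.03,0,0,0,0.055],[0.02,0,-0.02,0,-0.1,0,0.055],[0,0,0,0,-0.14,0,0.055]]';python3 -m jog '[[0,0,0,0,-0.14,0,0.055],[0,0,0,0,-0.14,0,0.055],[0,0,0,0,-0.14,0,0.055],[0,0,0,0,-0.14,0,0.055],[0,0,0,0,-0.14,0,0.055]]'; python3 -c "
from h import *
s=sense();print(s['eef_pos'],s['joints'].round(2),yaw(s).round(2))"
```

```text
time_s: 43.3
eef_pos: [418.7, -201.2, 36.5]
ee_rot: [0.02, 0.849, -0.055, 0.526]
force: [-0.7, -1.1, 1.1]
grip_width: 0.64
grip_force: 0.0
time_s: 43.8
eef_pos: [372.8, -198.6, 150.4]
ee_rot: [0.009, 0.893, -0.056, 0.446]
force: [0.4, -0.1, -1.9]
grip_width: 0.647
grip_force: 0.0
time_s: 44.3
eef_pos: [373.7, -192.8, 146.2]
ee_rot: [-0.021, 0.98, -0.048, 0.191]
force: [-1.3, 0.1, -0.1]
grip_width: 0.643
grip_force: 0.0
[ 373.70603421 -192.83317885  146.22409153] [-0.96  0.06  2.14  0.47  0.78  0.4 ] [[ 0.92 -0.09  0.38]
 [-0.1  -0.99  0.02]
 [ 0.37 -0.06 -0.93]]
```

```bash
python3 -c "
from h import *
s=sense();Y=yaw(s);a=np.arctan2(Y[1,1],Y[0,1]);T=np.array([[-np.sin(a),np.cos(a),0],[np.cos(a),np.sin(a),0],[0,0,-1]]).T
T=np.column_stack([[-np.sin(a),np.cos(a),0],[np.cos(a),np.sin(a),0],[0,0,-1]])
print(R.from_matrix(Y.T@T).as_rotvec(),np.degrees(a))"
```

```text
[-0.05875481 -0.38274702 -0.01138688] -95.0010122015593
```

```bash
python3 -m jog '[[0,0,0,-0.02,-0.128,-0.004,0.055],[0,0,0,-0.02,-0.128,-0.004,0.055],[0,0,0,-0.02,-0.127,-0.004,0.055],[0,0,0,0,0,-0.136,0.055],[0,0,0,0,0,-0.136,0.055]]'; python3 -m jog '[[0,0,0,0,0,-0.136,0.055],[0,0,0,0,0,-0.136,0.055],[0,0,0,0,0,-0.136,0.055],[0,0,0,0,0,-0.136,0.055],[0,0,0,0,0,-0.136,0.055]]'; python3 -m jog '[[0,0,0,0,0,-0.136,0.055],[0,0,0,0,0,-0.136,0.055],[0,0,0,0,0,-0.136,0.055],[0,0,0,0,0,-0.136,0.055],[0,0,0,0,0,-0.136,0.055]]'; python3 -m jog '[[0,0,0,0,0,-0.134,0.055],[0,0,0,0,0,0,0.055]]'; python3 -c "
from h import *
s=sense();Y=yaw(s);print(Y.round(3),np.degrees(np.arctan2(Y[1,1],Y[0,1])))
_,im=shot('scene','s7');h=cv2.cvtColor(im,cv2.COLOR_BGR2HSV);m=((h[...,1]<60)&(h[...,2]>140)).astype(np.uint8);m[:165]=0;m[205:]=0;m[:,305:][:,40:]=0;m[:,:305]=0
n,l,st,ce=cv2.connectedComponentsWithStats(m);print([(st[i].tolist(),ce[i]) for i in range(1,n) if st[i,4]>50])
P=ray((323,177),50,'scene');print(P,go([P[0],P[1],140]))"
```

```text
time_s: 44.8
eef_pos: [374.3, -192.5, 145.8]
ee_rot: [-0.0, 0.995, 0.096, 0.002]
force: [-0.7, -0.7, -0.4]
grip_width: 0.643
grip_force: 0.0
time_s: 45.3
eef_pos: [373.7, -192.8, 145.9]
ee_rot: [0.001, 0.907, 0.422, 0.002]
force: [-0.0, -0.8, -0.2]
grip_width: 0.642
grip_force: 0.0
time_s: 45.8
eef_pos: [373.8, -192.8, 146.0]
ee_rot: [0.001, 0.714, 0.7, 0.001]
force: [0.1, -0.6, 0.2]
grip_width: 0.643
grip_force: 0.0
time_s: 46.0
eef_pos: [373.9, -192.8, 146.0]
ee_rot: [0.001, 0.667, 0.745, 0.001]
force: [-0.3, 0.2, 0.4]
grip_width: 0.641
grip_force: 0.0
[[-0.11   0.994  0.004]
 [ 0.994  0.11   0.   ]
 [-0.     0.004 -1.   ]] 6.31072972799229
[([314, 172, 18, 25, 340], array([322.35882353, 184.92647059]))]
[ 460.76341663 -207.68136207   50.        ] [-24.   84.6   6.5]
```

```bash
python3 -m jog '[[-0.012,0.042,0,0,0,0,0.05],[-0.012,0.042,0,0,0,0,0.05],[0,0,0.015,0,0,0,0.05],[0,0,0,0,0,0,0.05],[0,0,0,0,0,0,0.05]]'; python3 -c "
from h import *
s,im=shot('wrist','w12');print(s['eef_pos']);h=cv2.cvtColor(im,cv2.COLOR_BGR2HSV);m=((h[...,1]<60)&(h[...,2]>140)).astype(np.uint8);m[:,:200]=0;m[:,420:]=0
n,l,st,ce=cv2.connectedComponentsWithStats(m)
print([(st[i].tolist(),ce[i].round(1)) for i in range(1,n) if st[i,4]>400])"
```

```text
time_s: 46.55
eef_pos: [460.3, -207.3, 131.7]
ee_rot: [0.001, 0.668, 0.744, 0.002]
force: [0.9, -0.5, -0.1]
grip_width: 0.586
grip_force: 0.0
[ 460.27945085 -207.27114183  131.71616547]
[([306, 214, 52, 66, 2441], array([331.2, 247.9])), ([313, 343, 95, 83, 6611], array([355.5, 382.6]))]
```

```bash
python3 -m jog '[[-0.001,0.0055,0.03,0,0,0,0.05],[0,0,0.03,0,0,0,0.05],[0,0,0.025,0,0,0,0.05],[0,0,0.016,0,0,0,0.05],[0,0,0,0,0,0,0.05]]' 40;  python3 -m jog '[[0,0,0,0,0,0,0.03],[0,0,0,0,0,0,0.02],[0,0,0,0,0,0,0.02],[0,0,0,0,0,0,0.02]]'
python3 -c "
from h import *
s=sense();print(s['eef_pos'],s['grip_width']*85.4,s['grip_force'])"
```

```text
time_s: 47.1
eef_pos: [466.0, -207.5, 29.9]
ee_rot: [0.001, 0.668, 0.744, 0.002]
force: [-0.1, -0.4, 0.8]
grip_width: 0.586
grip_force: 0.0
time_s: 47.5
eef_pos: [467.6, -208.4, 32.4]
ee_rot: [0.003, 0.667, 0.745, 0.002]
force: [-3.4, 0.1, 8.1]
grip_width: 0.34
grip_force: 39.9
[ 467.59449719 -208.36920021   32.43073852] 29.06713869615248 39.86577479168773
```

```bash
python3 -m jog '[[0,0,-0.02,0,0,0,0.02],[0,0,-0.035,0,0,0,0.02],[0,0,-0.035,0,0,0,0.02],[0,0,-0.02,0,0,0,0.02],[0,0,0,0,0,0,0.02]]'; python3 -c "
from h import *
for p in[(252.4,147.2),(264.8,160.4)]: print(ray(p,53,'scene').round(1))
for p in[(325.5,148.5)]: pass
_,im=shot('scene','s8');h=cv2.cvtColor(im,cv2.COLOR_BGR2HSV)
s,w=shot('wrist','w13');g=sense();print(s['eef_pos'],s['grip_width'])
# old top view of tray ring
t=cv2.imread('pics/t5.png'); print(ray((380+654-400 and (380+(654-400)/4),215+178/3.333),53,'top'))
print([proj(p,'scene').round(0) for p in[(525,-376,53),(558,-337.6,53),(520.5,-303,53),(538,-338,3)]])
_,t=shot('top','t8'); tt=cv2.cvtColor(t,cv2.COLOR_BGR2GRAY); print(tt[235:300:3,388:460:3])"
```

```text
time_s: 48.0
eef_pos: [467.8, -208.6, 144.3]
ee_rot: [0.006, 0.667, 0.745, 0.002]
force: [0.0, -0.9, -1.0]
grip_width: 0.34
grip_force: 39.8
[ 521.9 -378.1   53. ]
[ 525.6 -329.8   53. ]
[ 467.02132483 -208.12132066  142.21041925] 0.3433024136844862
[ 521.01942692 -377.73335305   53.        ]
[array([252., 148.]), array([252., 166.]), array([274., 166.]), array([261., 174.])]
[[ 64  22  30  28  46  68  72  76  99 148 213 206 206 161 174 219 229 183
  140 120 152  32  27  33]
 [181 151 237 197 148 122 115 124 129 131 131 194 166 146 157 213 207 210
  239 188 167  32  35  35]
 [202 186 158 213 215 241 241 240 237 238 235 233 235 234 233 234 231 230
  232 212 255  27  38  34]
 [215 206 192 168 223 237 237 236 234 237 232 233 234 234 233 233 231 231
  232 241 242  32  37  36]
 [221 218 211 198 178 194 239 236 236 236 235 234 234 232 232 232 233 233
  232 237 134  39  37  42]
 [226 223 218 214 204 187 168 238 236 237 235 236 234 234 233 233 234 233
  233 236 132  51  35  38]
 [229 228 224 220 214 208 194 170 224 237 236 236 234 234 234 234 236 232
  233 235 120  91  34  40]
 [233 230 228 
[... 801 characters left out ...]
27 230 234 237 238 242 149 222 221 221 222 173  87 240 240 207 163
  208 239 236 124 152  36]
 [218 224 226 229 232 236 198 177 222 222 220 227 119  86 238 237 236 234
  236 235 235 150 164  28]
 [213 218 222 225 228 227 115 224 219 220 225 137  89 239 235 237 237 234
  236 234 234 201 235  31]
 [203 212 216 220 226 108 226 220 221 220 171 103 168 235 236 238 237 236
  237 233 235 234 255  27]
 [188 201 208 219 130 196 221 221 222 225 111  91 243 235 236 238 237 228
  227 235 237 245 231  32]
 [171 183 198 157 142 223 221 221 226 108  90 207 233 234 198 145 113  98
  105  84  58  53  27  35]
 [142 163 159 106 225 221 221 222 164  88  47  32  33  33  34  29  33  30
   38  35  34  42  37  38]]
```

The scene camera shows the second sleeve was knocked to about (528,-329). I'll place this one at (567,-299), clear of it.

```bash
python3 -m jog '[[-0.025,0.022,0,0,0,0,0.02],[-0.036,0.032,0,0,0,0,0.02],[-0.03,0.026,0,0,0,0,0.02],[-0.01,0.009,0,0,0,0,0.02],[0,0,0,0,0,0,0.02]]';python3 -m jog '[[0,0,0.02,0,0,0,0.02],[0,0,0.02,0,0,0,0.02],[0,0,0,0,0,0,0.02],[0,0,0,0,0,0,0.02]]'; python3 -c "
from h import *
s,w=shot('wrist','w14');print(s['eef_pos'],s['force'],s['grip_width'],go([567,-299,35.4]))
print([proj(p,'wrist',s).round(0) for p in[(529,-328,53),(525,-376,53)]])"
```

```text
time_s: 48.65
eef_pos: [566.3, -299.2, 139.1]
ee_rot: [0.001, 0.668, 0.745, 0.002]
force: [0.3, 0.5, -0.8]
grip_width: 0.337
grip_force: 39.9
time_s: 49.05
eef_pos: [566.0, -298.0, 101.5]
ee_rot: [0.002, 0.667, 0.745, 0.002]
force: [-0.9, 0.7, 0.2]
grip_width: 0.342
grip_force: 39.9
[ 565.962654   -297.98647329  101.49044403] [-0.85020314  0.68640564  0.1794123 ] 0.34170860149825644 [-0.6  0.1 66.9]
[array([244., 325.]), array([232., 406.])]
```

```bash
python3 -m jog '[[-0.0005,0,0.02,0,0,0,0.02],[0,0,0.02,0,0,0,0.02],[0,0,0.015,0,0,0,0.02],[0,0,0.004,0,0,0,0.02],[0,0,0,0,0,0,0.02]]';python3 -m jog '[[0,0,0.003,0,0,0,0.02],[0,0,0.002,0,0,0,0.02],[0,0,0,0,0,0,0.02]]'; python3 -c "
from h import *
s=sense();print(s['eef_pos'],s['force'],s['grip_force'])"
```

```text
time_s: 49.6
eef_pos: [566.8, -299.0, 42.7]
ee_rot: [0.002, 0.667, 0.745, 0.002]
force: [-0.3, 1.0, -0.3]
grip_width: 0.342
grip_force: 39.8
time_s: 49.9
eef_pos: [566.8, -299.1, 37.7]
ee_rot: [0.002, 0.667, 0.745, 0.002]
force: [-0.1, 0.3, -1.1]
grip_width: 0.348
grip_force: 39.9
[ 566.82272579 -299.0606093    37.66820762] [-0.0904408   0.2602599  -1.06157367] 39.85672680661082
```

```bash
python3 -m jog '[[0,0,0.0015,0,0,0,0.02],[0,0,0.001,0,0,0,0.02],[0,0,0,0,0,0,0.02]]'; python3 -m jog '[[0,0,-0.0005,0,0,0,0.034],[0,0,0,0,0,0,0.038],[0,0,0,0,0,0,0.038],[0,0,-0.005,0,0,0,0.038],[0,0,-0.03,0,0,0,0.038]]';python3 -m jog '[[0,0,-0.04,0,0,0,0.038],[0,0,-0.04,0,0,0,0.038],[0.04,-0.03,-0.02,0,0,0,0.038],[0.04,-0.03,0,0,0,0,0.038],[0.04,-0.03,0,0,0,0,0.038]]'; python3 -m jog '[[0.04,-0.03,0,0,0,0,0.038],[0.04,-0.03,0,0,0,0,0.038],[0.04,-0.03,0,0,0,0,0.038],[0,0,0,0,0,0,0.038]]'; python3 -c "
from h import *
s=sense();print(s['eef_pos'],s['force'])
_,im=shot('scene','s9');_,t=shot('top','t9')
for n,I,sl in(('scene',im,(slice(125,215),slice(215,310))),('top',t,(slice(232,300),slice(388,460)))):
    g=cv2.cvtColor(I,cv2.COLOR_BGR2GRAY); h=cv2.resize(g[sl],None,fx=4,fy=4,interpolation=cv2.INTER_CUBIC)
    C=cv2.HoughCircles(h,cv2.HOUGH_GRADIENT,1,60,param1=150,param2=22,minRadius=18,maxRadius=42)
    for c in C[0]:
        p=(c[0]/4+sl[1].start-.4,c[1]/4+sl[0].start-.4); print(n,np.round(p,1),c[2]/4,ray(p,53,n).round(1))
    print([proj(q,n).round(0) for q in[(525,-376,53),(529,-328,53),(567,-299,53)]])
g=cv2.cvtColor(im,cv2.COLOR_BGR2GRAY);print('\n'.join(' '.join('%3d'%v for v in r) for r in g[134:196:2,226:310:3]))"
```

```text
time_s: 50.2
eef_pos: [566.9, -299.1, 35.5]
ee_rot: [0.002, 0.667, 0.745, 0.002]
force: [-0.9, 0.9, 3.6]
grip_width: 0.342
grip_force: 40.2
time_s: 50.7
eef_pos: [565.2, -298.0, 68.0]
ee_rot: [-0.001, 0.667, 0.745, 0.002]
force: [-0.0, -0.2, 1.2]
grip_width: 0.444
grip_force: 0.0
time_s: 51.2
eef_pos: [464.7, -191.0, 169.1]
ee_rot: [0.003, 0.667, 0.745, 0.002]
force: [-0.1, -0.5, 0.8]
grip_width: 0.444
grip_force: 0.0
time_s: 51.6
eef_pos: [359.7, -79.1, 167.6]
ee_rot: [0.001, 0.666, 0.746, 0.002]
force: [0.0, -0.8, 1.2]
grip_width: 0.447
grip_force: 0.0
[359.6782959  -79.11445143 167.60182022] [ 0.00332971 -0.84999802  1.23333444]Traceback (most recent call last):
  File "<string>", line 8, in <module>
    for c in C[0]:
             ~^^^
TypeError: 'NoneType' object is not subscriptable
```

```bash
python3 -c "
from h import *
t=cv2.imread('pics/t9.png');im=cv2.imread('pics/s9.png')
for n in('scene','top'): print(n,[(proj(np.add(q,(0,0,53)),n).round(0),proj(np.add(q,(0,0,3)),n).round(0)) for q in[(525,-376,0),(529,-328,0),(567,-299,0)]])
g=cv2.cvtColor(im,cv2.COLOR_BGR2GRAY);print('\n'.join(' '.join('%3d'%v for v in r) for r in g[134:196:2,232:310:2]))
g=cv2.cvtColor(t,cv2.COLOR_BGR2GRAY);print();print('\n'.join(' '.join('%3d'%v for v in r) for r in g[234:298:2,392:456:2]))"
```

```text
scene [(array([252., 148.]), array([255., 162.])), (array([264., 162.]), array([267., 175.])), (array([259., 179.]), array([262., 192.]))]
top [(array([443., 267.]), array([438., 270.])), (array([421., 265.]), array([417., 269.])), (array([408., 248.]), array([404., 253.]))]
 73  72  73  70  71  73  70  70  70  70  67  69  66  64  63  63  63  65  61  62  58  61  60  58  59  56  58  58  60  56  54  55  57  56  54  56  52  56  55
 73  73  74  72  71  73  69  70  72  68  68  66  66  65  92 156 103  64  60  64  63  62  60  60  58  58  58  58  58  55  58  55  57  54  55  58  55  59  55
 75  75  74  74  72  73  71  71  71  70  71  68  65  99 195 149 178 152  68  60  62  60  62  61  60  60  59  56  57  58  57  58  56  54  58  57  58  55  53
 75  75  76  75  73  74  73  72  72  73  71  73 142 176 146 133 133 177 156  88  60  57  64  62  59  59  54  56  59  57  55  57  54  54  57  58  56  56  52
 76  76  73  74  73  72  72  73  88 152 190 198 202 139 134 150 160 131 151 202 106  62  59  61  62  61  59  57  56  54  59  56  53  56  55  57  53  51  51
 74  74  77  73  73  74  72  98 235 244 236 
[... 7408 characters left out ...]
 241 243 243 242 243 243 243 241 242 241 242 243 248 136 249
 37  40 134 242 244 243 243 243 244 243 243 244 243 243 243 243 244 241 243 243 242 243 243 242 241 243 241 242 242 246 141 255
 38  38 145 233 244 243 243 243 243 243 243 244 243 243 243 242 244 242 243 243 242 243 243 242 241 243 242 241 242 245 166 255
 29  29 131 235 244 243 243 243 243 243 244 244 243 243 243 242 244 243 243 243 243 244 244 243 237 237 241 246 245 249 224 243
 37  28 131 242 245 243 244 244 245 244 240 242 239 245 247 249 251 244 242 240 239 233 237 238 234 241 199 159 129 125 104  97
 36  27 136 244 248 244 240 233 242 245 243 247 214 184 152 128 120 115 118 110  99  78  66  61  46  36  31  31  28  37  37  35
```

```bash
python3 -c "
from rig import finish_job
print(finish_job())"
```

```text
the job is handed in; nothing more can be done
None
```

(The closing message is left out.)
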